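# Clamp the mould in the screw press

### The job

Slide the mould along the press bed until it is fully home against the stop under the press foot. Then wind the handwheel clockwise, seen from above, until the foot just touches the mould, and give it one further quarter turn to clamp it, not more. Let go and leave the mould clamped.

Things in the scene. Friction and masses are not known exactly. Their poses are not given: they have to be found in the camera images.
- press: Green bench screw press fixed to the bench; origin on the bench under the screw's axis, z up, y along the bed towards the side where the mould is loaded. Base 170 x 160 mm; green bridge 172 x 46 mm, its top 170 mm above the bench, on two steel columns at x = -66 and +66 mm. Bed top at 20 mm, with two 10 mm high aluminium guide rails along y and a dark stop across its -y end.
- bed_home (a point): Point fixed to the press where mould_top lies when the mould is fully home against the stop: on the screw's axis, 60 mm above the bench. Axes as the press.
- mould_top (a point): Centre of the top face of the mould, a blue and aluminium block 58 x 70 mm, 40 mm high with the 8 mm aluminium slide plate it is fixed to (62 x 243 mm). The plate lies loose on the bed between the rails, with 2 mm to spare either side, and slides along the press's y; about 0.4 to 0.65 kg in all. Axes parallel to the press's. It starts 60 to 90 mm out along +y.
- mould_tab (a point): Grip point of the upright black tab on the outer end of the slide plate, 188 mm along +y from mould_top: 14 mm wide along x (pinch it so), 30 mm along y; the point is 74 mm above the bench and the tab rises 19 mm above and is free for 40 mm below it.
- wheel_center (a point): Point on the axis of the dark four-spoked handwheel (diameter 123 mm) on top of the press, at the height of spinner_grip. The rim's top is 33 mm below this point, the hub's top 23 mm below. Winding clockwise, seen from above, lowers wheel, knob, screw and foot together by 24 mm a turn; anticlockwise raises them.
- spinner_grip (a point): Middle of the grip of the upright red crank knob on the wheel's rim: 18 mm in diameter, 49 mm high (28 mm below this point, 21 mm above), 55 mm from the wheel's axis. It spins freely on its own upright axis, so a hand that holds it need not turn. Winding takes about 4 to 7 N at the knob; the wheel stays where it is left.
- foot_face (a point): Centre of the underside of the round brass press foot (diameter 50 mm) on the lower end of the screw. Touching the mould it is level with mould_top. Its height under the wheel differs from case to case; at the start it stands 6 to 26 mm above the height of the mould's top.
- foot (a joint): How far the spring above the foot is squeezed, m: 0 while the foot hangs free, then growing by 24 mm a turn as the wheel is wound past contact (0.006 at a quarter turn; limit 0.013). The spring starts at 10 N and adds 2.5 N per mm.

How it is judged:
On the way, in this order (a step that is already met when the one before it is completed fails the run):
1. the mould is home under the foot (horizontal distance between mould_top and bed_home below 0.006 m and value of joint foot below 0.0015 m), for 0.2 s.
2. the foot presses on the mould (horizontal distance between mould_top and bed_home below 0.006 m and value of joint foot above 0.002 m), for 0.2 s.
At the end, for the whole second after the job is handed in: The mould is within 6 mm of home under the foot, the spring is squeezed by 3 to 9 mm (an eighth to three eighths of a turn past contact, a quarter being 6 mm), nothing moves and the robot has let go (horizontal distance between mould_top and bed_home below 0.006 m and value of joint foot between 0.003 and 0.009 m and velocity of joint foot between -0.002 and 0.002 m/s); the robot touches nothing.
It fails at once if the press is overtightened (more than 11.5 mm of squeeze, nearly half a turn past contact) (value of joint foot above 0.0115 m).
It also fails if it takes over 64 s, if anything falls off the work surface, if the arm or the gripper's body presses on something with over 40 N, if the wrist force passes 120 N, or if a joint passes its speed limit or range.

### The arm

A 6-joint arm with a two-finger parallel gripper is mounted at the origin on a cart in front of the work surface, level with it; the furniture and walls round the work are solid. World frame = base frame: x ahead of the robot, y to its left, z up, the work surface at z = 0. Lengths are in m, angles in rad, forces in N, time in s.
With the tool pointing down it reaches from about 0.25 to 0.775 m from the base axis. Payload 4 kg.
Tool frame: the origin (TCP) lies on the centre line of the jaws, within the pads' length; the fingertips stand 8 mm ahead of it and the grasp point (between the pads) lies 11 mm behind it; z points along the fingers, y is the direction in which the jaws open and shut (so a half turn about z gives the same grasp; the last joint's range is limited). The gripper opens to 94 mm and grips with 3 to 60 N. Pads are 16 mm wide; open, the fingers measure 119 mm over their backs; the gripper's body (75 mm by 177 mm) begins 78 mm behind the grasp point.
Start: joints at [-1.337, 0.087, 1.371, -0, 1.684, -0.103], TCP at [0.182, -0.519, 0.184] pointing down, gripper open.
Joint ranges: [-3.1, 3.1], [-0.76, 2.03], [0.27, 2.55], [-1.08, 4.22], [0.17, 2.65], [-2.57, 2.57]. Speed limits (rad/s): [2.79, 2.79, 3.14, 3.14, 3.14, 3.14].

### API

Orientations are given as [roll, pitch, yaw] about the fixed x, y, z axes, in that order (R = Rz(yaw) Ry(pitch) Rx(roll)).
In Python, from bench import robot, cams, close_job gives the robot as it stands.
- The arm moves only by the tool arm_command, never from a script. Its argument "plan" is one flat list of numbers, 7 for each row, row after row: the shift along the tool's x, y, z in cm, then the turn, a rotation vector about the tool's x, y, z in degrees, then the closure, from 0 (fully open) to 1 (shut). A call has 1 to 8 rows; each row shifts and turns the commanded pose from where the row before left it, along the tool's axes as they then stand; what a row does not reach is not made up. A row lasts 1/8 s, in which the tool goes at most 62.5 mm and 10.7 degrees, less where a joint would pass 70% of its speed; a pose out of reach is approached as far as the arm can. A call with a gripper value outside its range is refused whole. The fingers move at their own pace and stop on an object; the grip force is fixed at half the most. Time passes only in rows, so rows that do not move let the fingers close. It gives the time, the measured TCP pose, the force and the opening at its end, in the units of the state.
- robot.get_obs(): the state, without advancing time (a new reading comes with each control period).
- cams.snapshot(name): name is "scene" or "side" or "wrist"; returns a dict with "pixels" (480x640x3 uint8, red, green, blue), "fov_y" (degrees; the focal length in pixels is half the picture's height over the tangent of half this angle, whatever the lens; pixels are square), "cx", "cy" (the principal point, pixels), "camera_from_world" (4x4, takes a point from world to camera coordinates); the wrist camera has in their place "tool_from_camera" (4x4, takes a point from camera to tool coordinates, whose origin is the TCP and whose axes are the flange's). Camera axes: x right, y up, looking along -z (the intrinsics and any distortion apply to the point x, -y, -z); pixel columns grow to the right and rows downward; lengths in m; the calibration is good to about 2 mm. The wrist camera is an equidistant fisheye: a pixel r from the principal point sees the ray r / f radians off the axis. A picture is of the moment at which its call begins: read the wrist's pose just before it. There is no depth.
- close_job(): hands the job in, once; it reports no verdict.
The state is a dict: "time": time; "joint_positions": joint angles; "qvel": joint speeds; "joint_torque": joint torques, N m; "tool_pos": TCP position; "ee_rot": TCP orientation; "wrist_force": force on the tool from outside, world axes, zero at the start; "wrist_torque": the same for the moment, N m; "width": finger opening in m.
Only numpy, scipy, OpenCV 4.12 (cv2) and the standard library are available. Lean on these libraries where they do the work, as an engineer would, in place of code of your own. Each camera call takes 0.05 s, during which the arm holds its last target.

## Working session

There is one attempt and no reset: what is moved stays moved. The work goes in short steps, Python scripts to look and compute and a tool call to move; the robot and the scene stay as the last step left them, time stands still between calls to the robot, and variables do not carry over. Pictures are saved under pics/ and viewed, and the job is handed in when it is done.

Besides the shell and the picture viewer there is one more tool, called after ">>>" by a JSON object that holds its "api" and its "payload". arm_command: Moves the arm, as the interface text tells. Its arguments: {"type":"object","properties":{"plan":{"type":"array","items":{"type":"number"}}},"required":["plan"]}

```bash
mkdir -p pics; ls; python3 - <<'E'
from bench import robot,cams
import cv2,numpy as np
print(robot.get_obs())
for n in ["scene","side","wrist"]:
    s=cams.snapshot(n); cv2.imwrite(f"pics/{n}0.png",s["pixels"][:,:,::-1])
    print(n,{k:(np.round(v,4).tolist() if k!='pixels' else 0) for k,v in s.items()})
E
```

```text
pics
{'time': 0.0, 'joint_positions': array([-1.33709238e+00,  8.79138675e-02,  1.37225805e+00, -3.96912634e-05,
        1.68359935e+00, -1.03103837e-01]), 'qvel': array([-0.00128725, -0.00021549,  0.00019976,  0.00156091, -0.00042529,
       -0.00027812]), 'joint_torque': array([ 4.87512661e-04, -3.40184534e+01, -3.02424896e+01,  7.16604455e-02,
        3.29980475e-02, -1.78674113e-04]), 'tool_pos': array([ 0.18160061, -0.51851331,  0.1825248 ]), 'ee_rot': array([-3.13942155e+00, -1.84986156e-04,  3.36803162e-01]), 'wrist_force': array([-0.5077265 , -0.5175821 , -0.06999867]), 'wrist_torque': array([-0.02564579,  0.00565619, -0.0288823 ]), 'width': 0.09383418577791806}
scene {'pixels': 0, 'fov_y': 44.5697, 'cx': 317.857, 'cy': 245.9931, 'camera_from_world': [[0.9909, 0.1346, 0.0093, -0.5726], [-0.1162, 0.8167, 0.5653, -0.098], [0.0685, -0.5612, 0.8248, -1.2518], [0.0, 0.0, 0.0, 1.0]]}
side {'pixels': 0, 'fov_y': 42.9101, 'cx': 312.0095, 'cy': 233.5059, 'camera_from_world': [[0.9877, -0.1565, -0.0044, -0.5677], [0.0708, 0.4209, 0.9043, -0.2204], [-0.1397, -0.8935, 0.4268, -0.8349], [0.0, 0.0, 0.0, 1.0]]}
wrist {'pixels': 0, 'fov_y': 65.7065, 'cx': 313.6785, 'cy': 241.0345, 'tool_from_camera': [[-0.0001, 0.9652, 0.2614, 0.0749], [1.0, -0.0001, 0.0008, 0.0012], [0.0008, 0.2614, -0.9652, -0.201], [0.0, 0.0, 0.0, 1.0]]}
```

View pics/scene0.png

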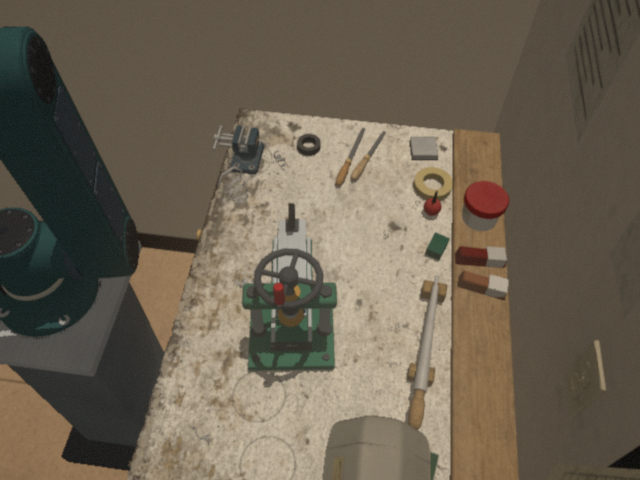

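View pics/side0.png

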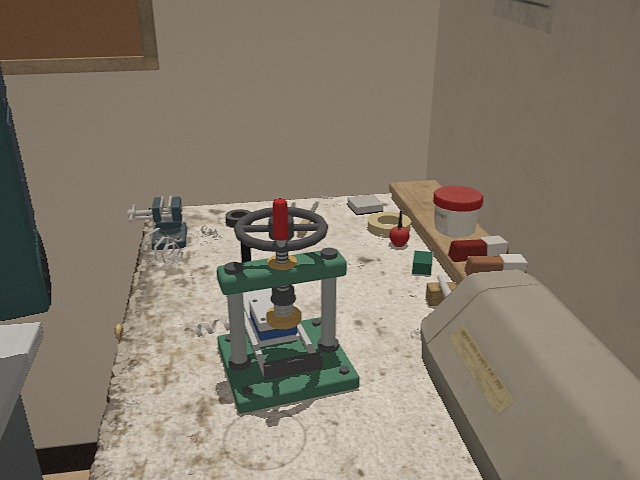

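View pics/wrist0.png

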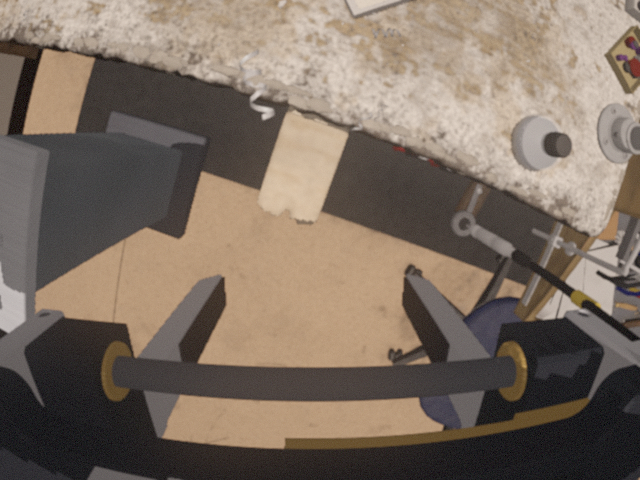

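The scene camera shows the press near pixel (290,300), with the tab at (291,212) and the red knob at (279,292). The loading side is away from the camera, towards world +y. I'll zoom in on the press to measure it.

```bash
python3 - <<'E'
import cv2
a=cv2.imread("pics/scene0.png"); cv2.imwrite("pics/sc_z.png",cv2.resize(a[195:380,225:355],None,fx=4.2,fy=3.2*1.0) if 0 else cv2.resize(a[195:380,225:355],(540,768))[:600])
cv2.imwrite("pics/sc_z.png",cv2.resize(a[195:345,230:350],(480,600),interpolation=cv2.INTER_CUBIC))
cv2.imwrite("pics/sc_z2.png",cv2.resize(a[270:380,235:350],(575,550),interpolation=cv2.INTER_CUBIC))
b=cv2.imread("pics/side0.png"); cv2.imwrite("pics/si_z.png",cv2.resize(b[190:340,200:360],(640,600),interpolation=cv2.INTER_CUBIC))
cv2.imwrite("pics/si_z2.png",cv2.resize(b[290:410,200:360],(800,600),interpolation=cv2.INTER_CUBIC))
E
```

```text
(no output)
```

View pics/sc_z.png

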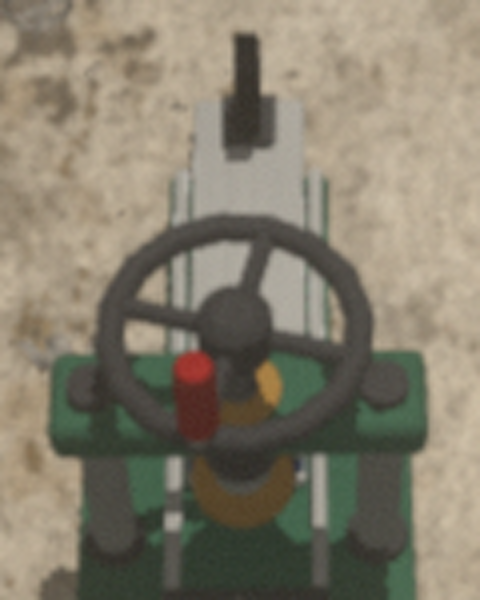

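View pics/sc_z2.png

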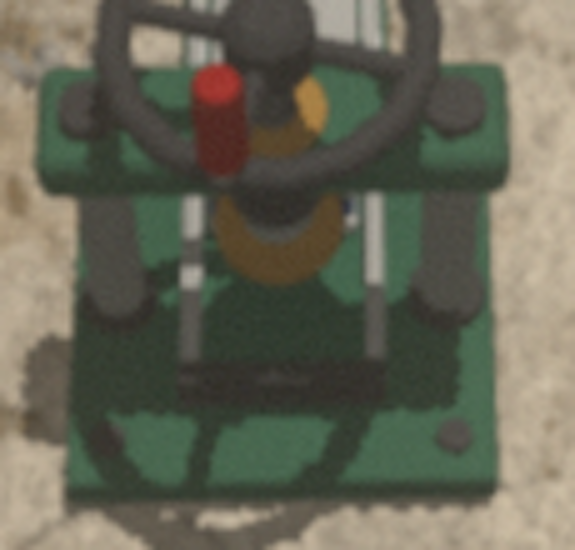

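View pics/si_z.png

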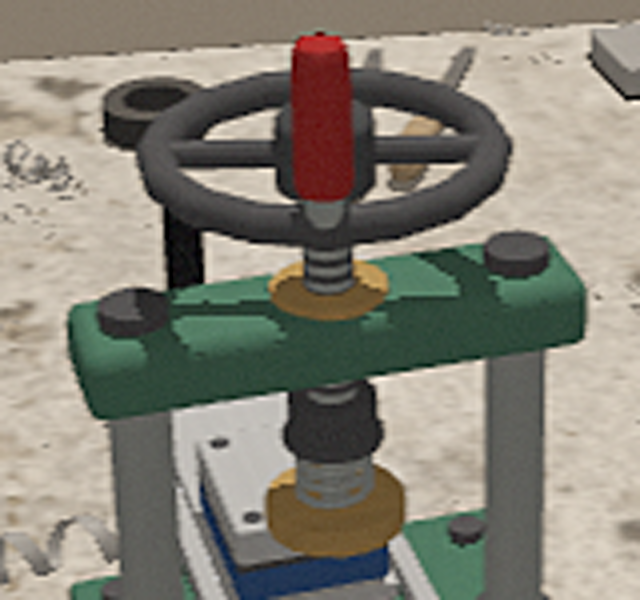

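View pics/si_z2.png

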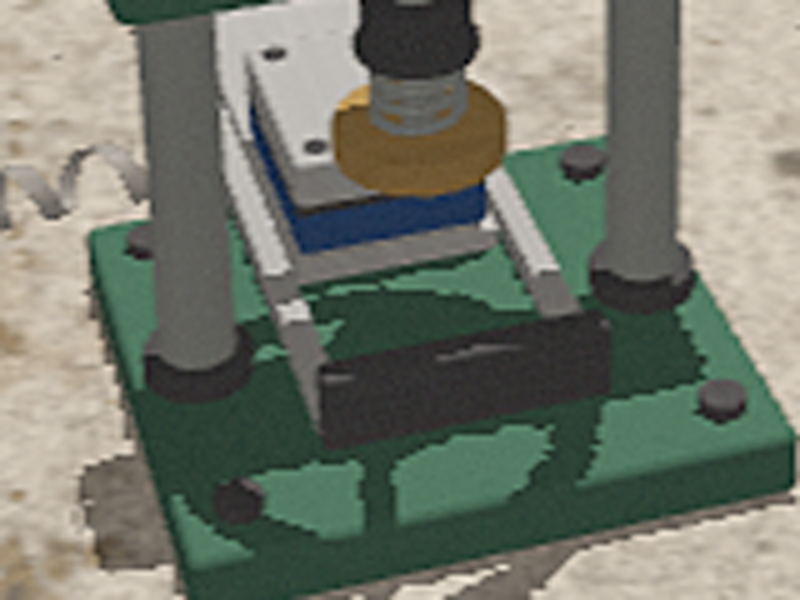

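```bash
cat > h.py <<'E'
import numpy as np
def proj(s,P):
    P=np.asarray(P,float); M=s["M"]; c=M[:3,:3]@P+M[:3,3]
    f=240/np.tan(np.radians(s["fov"])/2)
    return np.array([s["cx"]+f*c[0]/-c[2], s["cy"]-f*c[1]/-c[2]])
def load():
    from bench import cams
    o={}
    for n in("scene","side"):
        s=cams.snapshot(n);o[n]=dict(M=np.array(s["camera_from_world"]),fov=s["fov_y"],cx=s["cx"],cy=s["cy"],img=s["pixels"])
    return o
E
cat > fit.py <<'E'
from h import *
from scipy.optimize import least_squares
import pickle,os
C=load(); pickle.dump(C,open("C.pkl","wb"))
def model(p):
    px,py,yaw,ym,zw,ka,hb=p
    R=np.array([[np.cos(yaw),-np.sin(yaw)],[np.sin(yaw),np.cos(yaw)]])
    def W(x,y,z): return np.r_[R@[x,y]+[px,py],z]
    kx,ky=.055*np.cos(ka),.055*np.sin(ka)
    return [("scene",W(-.085,-.08,.02),(248.6,368)),("scene",W(.085,-.08,.02),(334.4,367.4)),
    ("side",W(-.085,-.08,.02),(238,404)),("side",W(.085,-.08,.02),(359,377)),("side",W(-.085,.08,.02),(218,336.4)),
    ("scene",W(-.066,0,hb),(251.6,291)),("scene",W(.066,0,hb),(326,290)),
    ("side",W(-.066,0,hb),(233.2,265.8)),("side",W(.066,0,hb),(329.2,251.5)),
    ("scene",W(kx,ky,zw+.021),(278.8,285.8)),("side",W(kx,ky,zw+.021),(280.2,200.5)),("scene",W(kx,ky,zw-.028),(279.8,304.0)),("side",W(kx,ky,zw-.028),(280.8,239)),
    ("scene",W(0,0,zw-.023),(289,273)),("side",W(0,0,zw-.023),(280.5,217)),
    ("scene",W(0,0,zw-.039),(288.6,278.3)),("side",W(0,0,zw-.039),(281.2,229)),
    ("side",W(-.029,ym-.035,.06),(260,331)),("side",W(-.029,ym+.035,.06),(249.6,301)),
    ("scene",W(0,ym+.203,.093),(291.5,203.7)),
    ]
def res(p): return np.concatenate([proj(C[n],P)-uv for n,P,uv in model(p)])
r=least_squares(res,[.45,-.1,0,.075,.24,-1.9,.175],loss="soft_l1")
print(np.round(r.x,4)); print(np.round(res(r.x).reshape(-1,2),1))
E
python3 fit.py
```

```text
[ 0.5304 -0.0268  0.1534  0.0608  0.2612 -1.8332  0.1782]
[[ 0.3  0. ]
 [ 2.  -0.6]
 [-0.9  0.7]
 [ 1.3  1.3]
 [-2.  -0.2]
 [ 2.3  0.3]
 [ 1.3  0.5]
 [-0.9 -0.1]
 [-0.6 -0.3]
 [ 0.8  1.4]
 [-0.8  0.8]
 [ 1.1 -2. ]
 [-0.3 -0. ]
 [ 0.6  0.3]
 [-0.2 -0.1]
 [ 1.3 -0.1]
 [-0.5 -0.8]
 [-0.6 -4.3]
 [-0.8  1.1]
 [ 1.2  1.5]]
```

```bash
cat > pl.py <<'E'
import numpy as np
from scipy.spatial.transform import Rotation as Ro
# plan rows from pos/rpy to waypoint(s): list of (pos, yaw, nrows)
def plan(wps,grip,pos=None,rpy=None):
    from bench import robot
    o=robot.get_obs()
    p=np.array(o["tool_pos"] if pos is None else pos,float); R=Ro.from_euler("xyz",o["ee_rot"] if rpy is None else rpy)
    out=[]
    for (tp,ty,n) in wps:
        T=Ro.from_euler("xyz",[np.pi,0,ty]); p0=p.copy(); tot=(R.inv()*T).as_rotvec()
        for i in range(n):
            d=p0+(np.array(tp)-p0)*(i+1)/n-p
            sh=np.round(R.inv().apply(d)*100,2); tr=np.round(np.degrees(tot)/n,1)
            p=p+R.apply(sh/100); R=R*Ro.from_rotvec(np.radians(tr))
            out+= list(sh)+list(tr)+[grip]
    print(o["time"],np.round(o["tool_pos"],4),np.round(o["ee_rot"],3),"F",np.round(o["wrist_force"],1),"w",round(o["width"],4))
    print("["+", ".join(f"{v+0:g}" for v in out)+"]"); print("end",p,R.as_euler("xyz"))
E
python3 - <<'E'
from pl import *
plan([((.22,-.44,.34),0.6,3),((.40,-.12,.34),1.35,6)][:1]+[((.37,-.17,.34),1.3,5)],0)
E
```

```text
0.25 [ 0.1817 -0.5188  0.1831] [-3.141 -0.     0.337] F [-0.   0.7 -0.6] w 0.0942
[2.07, -2.06, -5.23, 0, 0, -5, 0, 2.25, -1.88, -5.22, 0, 0, -5, 0, 2.4, -1.67, -5.23, 0, 0, -5, 0, 5.52, -2.77, 0, 0, 0, -8, 0, 5.85, -1.98, 0.01, 0, 0, -8, 0, 6.08, -1.14, 0, 0, 0, -8, 0, 6.17, -0.28, 0.01, 0, 0, -8, 0, 6.15, 0.57, 0, 0, 0, -8, 0]
end [ 0.36997989 -0.16995005  0.34003026] [-3.14110512e+00 -8.42611733e-04  1.29676774e+00]
```

>>> {"api": "arm_command", "payload": {"plan": [2.1,-2.1,-5.2,0,0,-5,0,2.2,-1.9,-5.2,0,0,-5,0,2.4,-1.7,-5.2,0,0,-5,0,5.5,-2.8,0,0,0,-8,0,5.8,-2,0,0,0,-8,0,6,-1.1,0,0,0,-8,0,6.1,-0.3,0,0,0,-8,0,6.1,0.6,0,0,0,-8,0]}}

```text
time: 1.25
tool_pos: [0.3685, -0.1695, 0.3398]
ee_rot: [3.141, 0.0, 1.301]
wrist_force: [0.5, -0.4, 0.4]
width: 0.0943
```

```bash
python3 - <<'E'
from pl import *
plan([((.49,.23,.30),1.724,8)],0)
E
```

```text
1.25 [ 0.3685 -0.1695  0.3398] [3.141 0.    1.301] F [ 0.5 -0.4  0.4] w 0.0943
[5.22, 0.13, 0.5, 0, 0, -3, 0, 5.2, 0.41, 0.49, 0, 0, -3, 0, 5.18, 0.67, 0.5, 0, 0, -3, 0, 5.13, 0.95, 0.49, 0, 0, -3, 0, 5.08, 1.21, 0.5, 0, 0, -3, 0, 5.01, 1.48, 0.49, 0, 0, -3, 0, 4.92, 1.74, 0.5, 0, 0, -3, 0, 4.83, 1.99, 0.5, 0, 0, -3, 0]
end [0.4899861  0.23004497 0.29995326] [3.14086199e+00 6.85613611e-04 1.71971013e+00]
```

>>> {"api": "arm_command", "payload": {"plan": [5.2,0.1,0,0,0,-3,0,5.2,0.4,0,0,0,-3,0,5.2,0.7,0,0,0,-3,0,5.1,1,0,0,0,-3,0,5.1,1.2,1,0,0,-3,0,5,1.5,1,0,0,-3,0,4.9,1.7,1,0,0,-3,0,4.8,2,1,0,0,-3,0]}}

```text
time: 2.25
tool_pos: [0.4915, 0.2288, 0.2993]
ee_rot: [3.141, 0.0, 1.718]
wrist_force: [0.3, 0.5, 0.4]
width: 0.0942
```

```bash
python3 - <<'E'
from pl import *
from bench import cams,robot
import cv2
print(np.round(robot.get_obs()["tool_pos"],4),np.round(robot.get_obs()["ee_rot"],4))
s=cams.snapshot("wrist"); cv2.imwrite("pics/w1.png",s["pixels"][:,:,::-1])
E
```

```text
[0.4915 0.2288 0.2993] [3.1413e+00 3.0000e-04 1.7176e+00]
```

View pics/w1.png

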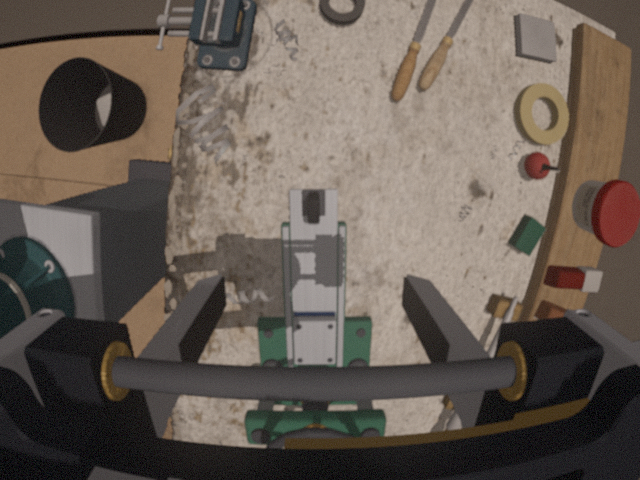

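The wrist view shows the tab at about (313,206), the plate below it, and the mould block near (315,338). It looks well aligned. I'll triangulate the points.

```bash
cat >> h.py <<'E'
from scipy.spatial.transform import Rotation as Ro
TC=np.array([[-0.0001,0.9652,0.2614,0.0749],[1,-0.0001,0.0008,0.0012],[0.0008,0.2614,-0.9652,-0.201]])
def wray(u,v,pos,rpy,fov=65.7065,cx=313.6785,cy=241.0345):
    f=240/np.tan(np.radians(fov)/2); d=np.array([u-cx,v-cy]); r=np.hypot(*d); th=r/f
    c=np.r_[np.sin(th)*d/r*[1,-1],-np.cos(th)]
    R=Ro.from_euler("xyz",rpy); return np.array(pos)+R.apply(TC[:,3]), R.apply(TC[:,:3]@c)
def atz(u,v,z,pos,rpy):
    o,d=wray(u,v,pos,rpy); return o+d*(z-o[2])/d[2]
E
python3 - <<'E'
import cv2
a=cv2.imread("pics/w1.png"); cv2.imwrite("pics/w1z.png",cv2.resize(a[180:380,240:400],(480,600),interpolation=cv2.INTER_CUBIC))
E
```

```text
(no output)
```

View pics/w1z.png

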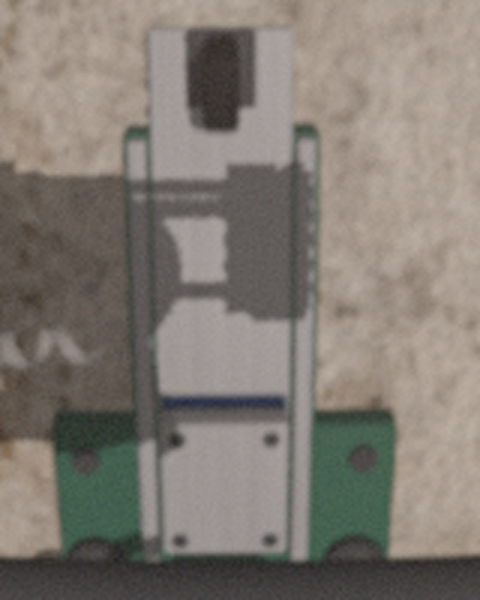

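```bash
python3 - <<'E'
from h import *
pos=[.4915,.2288,.2993]; rpy=[3.1413,.0003,1.7176]
yaw=.1534; R=np.array([[np.cos(yaw),-np.sin(yaw)],[np.sin(yaw),np.cos(yaw)]])
def L(P): return np.round((R.T@(P[:2]-[.5304,-.0268]))*1000,1)
for nm,u,v,z in [("tabtop",215,90,.093),("tabtop near edge",215,129,.093),("tabfar",215,50,.093),("plate end",221,28,.028),("plateL",150,28,.028),("plateR",293,28,.028),("mould top far L",160,408,.06),("mould far R",285,408,.06),("mould near L",161,552,.06),("mould near R",290,552,.06),("railL end",127,128,.03),("railR end",318,128,.03),("baseL",55,412,.02),("baseR",393,412,.02)]:
    P=atz(240+u/3,180+v/3,z,pos,rpy); print(nm,np.round(P,4),L(P))
E
```

```text
tabtop [0.4902 0.2289 0.093 ] [ -0.7 258.9]
tabtop near edge [0.4923 0.2142 0.093 ] [ -0.8 244. ]
tabfar [0.488  0.2438 0.093 ] [ -0.6 273.9]
plate end [0.4901 0.2441 0.028 ] [  1.6 273.8]
plateL [0.4602 0.2397 0.028 ] [-28.7 274.1]
plateR [0.5205 0.2486 0.028 ] [ 32.3 273.7]
mould top far L [0.4873 0.0797 0.06  ] [-26.3 111.9]
mould far R [0.5417 0.0878 0.06  ] [ 28.7 111.5]
mould near L [0.4972 0.0036 0.06  ] [-28.1  35.1]
mould near R [0.5571 0.0124 0.06  ] [32.4 34.6]
railL end [0.4562 0.1954 0.03  ] [-39.4 231. ]
railR end [0.538  0.2075 0.03  ] [ 43.3 230.4]
baseL [0.4378 0.049  0.02  ] [-79.9  89.1]
baseR [0.5996 0.0729 0.02  ] [83.6 88. ]
```

```bash
python3 - <<'E'
from h import *
import pickle
C=pickle.load(open("C.pkl","rb"))
def unp(s,u,v,z):
    f=240/np.tan(np.radians(s["fov"])/2); M=s["M"]; R=M[:3,:3]
    o=-R.T@M[:3,3]; d=R.T@np.array([(u-s["cx"])/f,-(v-s["cy"])/f,-1]); return np.round(o+d*(z-o[2])/d[2],4)
print("plate end scene",unp(C["scene"],278.8,220,.028),unp(C["scene"],305.8,220,.028))
print("base far R corner side", unp(C["side"],200+605/5,290+137/5,.02))
print("rail ends scene",unp(C["scene"],230+175/4,195+173/4,.03),unp(C["scene"],230+318/4,195+173/4,.03))
f=240/np.tan(np.radians(65.7065)/2)
for y in(-.047,-.0595,.047,.0595):
  for z in (.008,):
   for x in (-.008,.008):
    c=TC[:,:3].T@(np.array([x,y,z])-TC[:,3]); th=np.arctan2(np.hypot(c[0],c[1]),-c[2]); n=np.hypot(c[0],c[1])
    print(x,y,z, 313.7+f*th*c[0]/n, 241-f*th*c[1]/n)
E
```

```text
plate end scene [0.4558 0.2378 0.028 ] [0.5165 0.2464 0.028 ]
base far R corner side [0.5994 0.064  0.02  ]
rail ends scene [0.4537 0.1848 0.03  ] [0.5323 0.196  0.03  ]
-0.008 -0.047 0.008 235.339181156215 282.40831875097047
0.008 -0.047 0.008 233.61096994842592 257.56684802258934
-0.008 -0.0595 0.008 215.785563020466 282.05306920637304
0.008 -0.0595 0.008 213.66597136951054 257.4170308240966
-0.008 0.047 0.008 388.83362466247326 282.4877978967421
0.008 0.047 0.008 390.49071103447307 257.6093423860207
-0.008 0.0595 0.008 408.48130077869797 282.15120790561696
0.008 0.0595 0.008 410.53592552007746 257.46964023171665
```

```bash
python3 - <<'E'
import cv2
from h import *
C=load()
for n in("scene","side"): cv2.imwrite(f"pics/{n}1.png",C[n]["img"][:,:,::-1])
a=cv2.imread("pics/scene1.png")
cv2.imwrite("pics/sc1z.png",cv2.resize(a[150:345,210:370],(640,780))[:600])
E
```

```text
(no output)
```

View pics/sc1z.png

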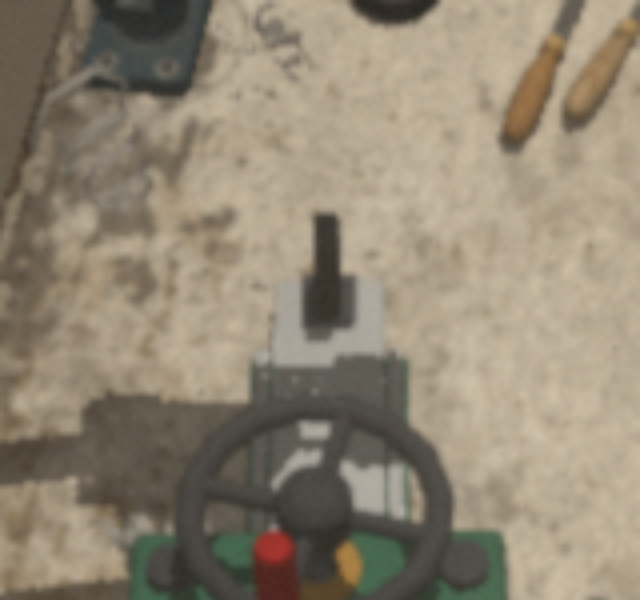

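View pics/side1.png

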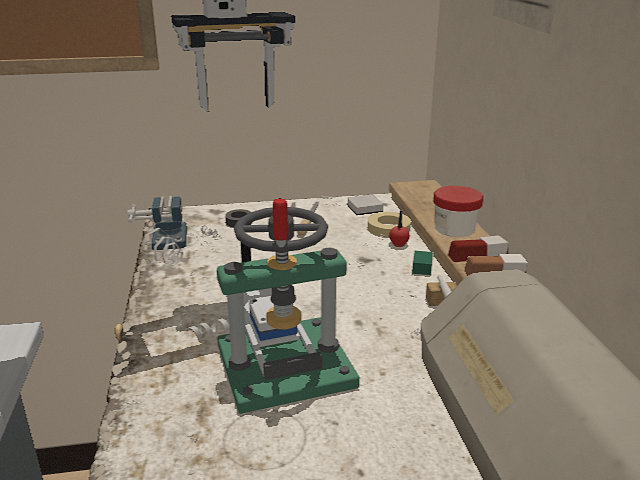

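```bash
python3 - <<'E'
from h import *
import pickle,cv2
C=pickle.load(open("C.pkl","rb"))
P=[.4915,.2288,.2913]
print(proj(C["side"],P),proj(C["scene"],P))
from pl import *
plan([((.491,.226,.063),1.724,6)],0)
E
```

```text
[237.92287326 125.3634327 ] [290.27388776 142.00345268]
2.4 [0.4909 0.2287 0.2974] [-3.137e+00  1.000e-03  1.719e+00] F [0.4 0.1 0.6] w 0.0936
[-0.04, 0.01, 3.91, 0, 0, 0, 0, -0.04, 0.01, 3.9, 0, 0, 0, 0, -0.05, 0.02, 3.91, 0, 0, 0, 0, -0.04, 0.01, 3.91, 0, 0, 0, 0, -0.04, 0.01, 3.9, 0, 0, 0, 0, -0.04, 0.01, 3.91, 0, 0, 0, 0]
end [0.49097526 0.22601949 0.06298893] [-3.13739321e+00  9.11069815e-04  1.71899521e+00]
```

View pics/scene1.png

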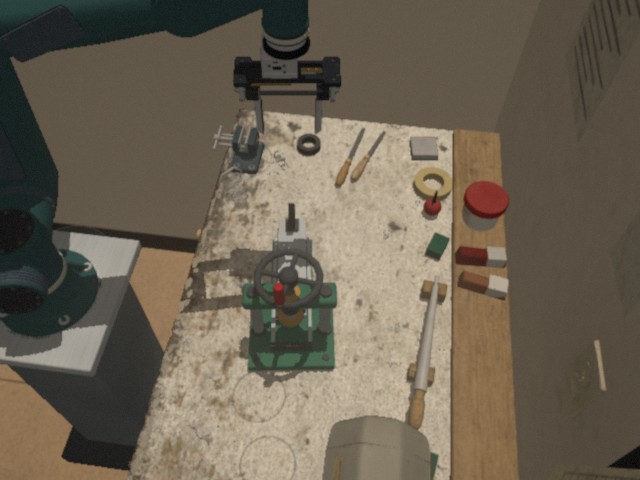

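```bash
python3 - <<'E'
import cv2
a=cv2.imread("pics/side1.png")[80:130,160:320]; b=cv2.imread("pics/scene1.png")[50:150,220:360]
cv2.imwrite("pics/t1.png",cv2.vconcat([cv2.resize(a,(800,250),interpolation=2),cv2.resize(b,(490,350),interpolation=2) if 0 else cv2.copyMakeBorder(cv2.resize(b,(490,350),interpolation=2),0,0,0,310,0)]))
from h import *
import pickle
from scipy.optimize import least_squares
C=pickle.load(open("C.pkl","rb"))
r=least_squares(lambda P:np.r_[proj(C["side"],P)-[238,107.5],proj(C["scene"],P)-[288.5,130.5]],[.49,.23,.3]);print(r.x,r.fun)
E
```

```text
[0.49151888 0.22779162 0.32095335] [-1.08433226 -0.26285392  1.22107755  0.46465043]
```

View pics/t1.png

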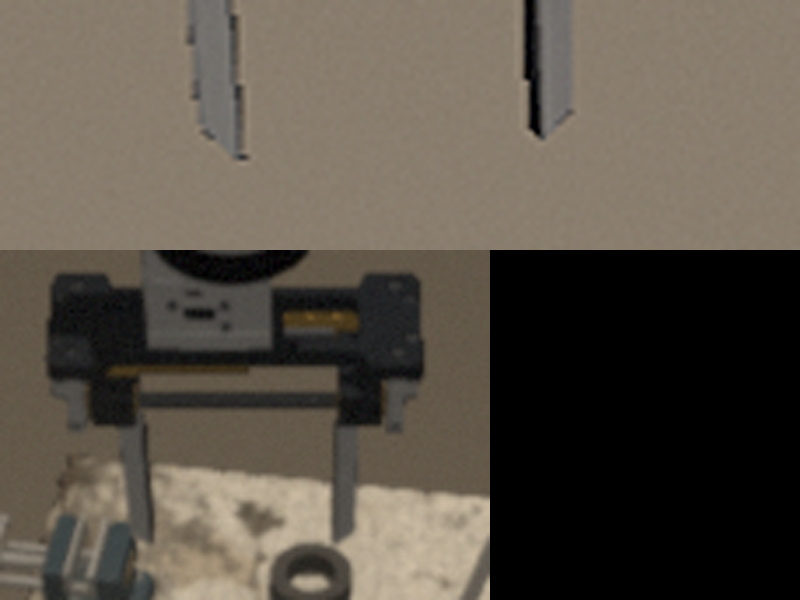

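Both cameras put the fingertips about 30 mm higher than the reported TCP pose implies. I'll go down to a height that is safe either way and check there.

>>> {"api": "arm_command", "payload": {"plan": [0,0,3.9,0,0,0,0,0,0,3.9,0,0,0,0,0,0,3.9,0,0,0,0,-0.1,0,3.9,0,0,0,0,-0.1,0,3.9,0,0,0,0,-0.1,0,3.9,0,0,0,0]}}

```text
time: 3.15
tool_pos: [0.492, 0.2227, 0.0655]
ee_rot: [3.14, 0.0, 1.714]
wrist_force: [-0.2, -0.2, -0.1]
width: 0.094
```

```bash
python3 - <<'E'
import cv2
from h import *
from bench import cams,robot
C=load()
for n in("scene","side"): cv2.imwrite(f"pics/{n}2.png",C[n]["img"][:,:,::-1])
s=cams.snapshot("wrist"); cv2.imwrite("pics/w2.png",s["pixels"][:,:,::-1])
b=cv2.imread("pics/scene2.png")[120:260,210:370];a=cv2.imread("pics/side2.png")[160:300,160:320]
cv2.imwrite("pics/t2.png",cv2.hconcat([cv2.resize(a,(400,350),interpolation=2),cv2.resize(b,(400,350),interpolation=2)]))
p=robot.get_obs()["tool_pos"];print(p)
for dz in(.008,-.022):
  for n in C: print(dz,n,proj(C[n],p-[0,0,dz]))
E
```

```text
[0.49017855 0.22239122 0.06427647]
0.008 scene [292.35763529 219.56972103]
0.008 side [244.83217068 256.8134571 ]
-0.022 scene [291.98966723 211.24706325]
-0.022 side [243.94810941 241.54039276]
```

View pics/t2.png

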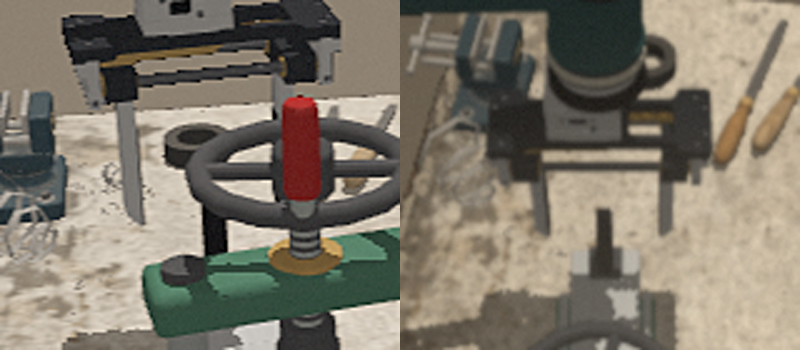

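View pics/w2.png

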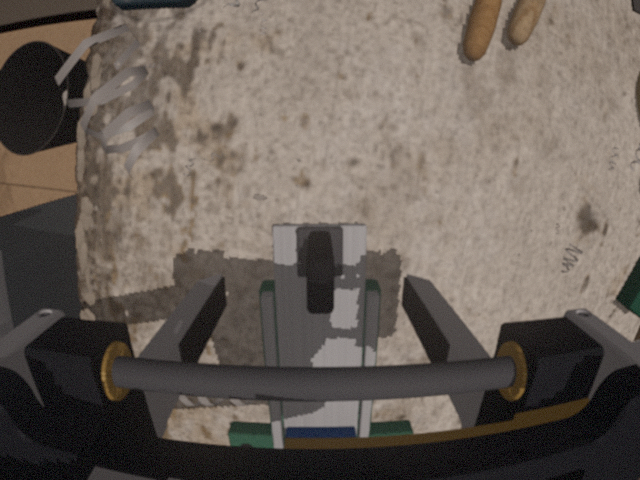

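```bash
python3 - <<'E'
from h import *
from bench import robot
o=robot.get_obs(); pos,rpy=o["tool_pos"],o["ee_rot"]
print(pos,rpy)
for u,v in [(307,312),(332,312),(320,262),(320,232)]: print(u,v,atz(u,v,.093,pos,rpy))
E
```

```text
[0.49017855 0.22239122 0.06427647] [-3.13733370e+00  1.19549105e-03  1.71391531e+00]
307 312 [0.4892984  0.21270982 0.093     ]
332 312 [0.50199994 0.21454223 0.093     ]
320 262 [0.49187692 0.24050414 0.093     ]
320 232 [0.48965948 0.25541362 0.093     ]
```

>>> {"api": "arm_command", "payload": {"plan": [0.2,0.2,1,0,0,0,0,0.2,0.2,1,0,0,0,0,0,0,0,0,0,0,0.5,0,0,0,0,0,0,1,0,0,0,0,0,0,1,0,0,0,0,0,0,1,0,0,0,0,0,0,1]}}

```text
time: 4.18
tool_pos: [0.4952, 0.2286, 0.0458]
ee_rot: [3.141, 0.0, 1.716]
wrist_force: [0.0, -0.5, 0.3]
width: 0.0472
```

```bash
cat > snap.py <<'E'
import cv2,sys
from h import *
from bench import cams,robot
t=sys.argv[1]; C=load()
for n in("scene","side"): cv2.imwrite(f"pics/{n}{t}.png",C[n]["img"][:,:,::-1])
s=cams.snapshot("wrist"); cv2.imwrite(f"pics/w{t}.png",s["pixels"][:,:,::-1])
b=cv2.imread(f"pics/scene{t}.png")[150:380,210:370];a=cv2.imread(f"pics/side{t}.png")[180:410,200:360]
cv2.imwrite(f"pics/t{t}.png",cv2.hconcat([cv2.resize(a,(400,575),interpolation=2),cv2.resize(b,(400,575),interpolation=2)]))
o=robot.get_obs(); print(o)
E
python3 snap.py 3
```

```text
{'time': 4.325, 'joint_positions': array([ 3.28612133e-01,  1.45033651e-01,  1.58523110e+00, -9.26824736e-05,
        1.41133276e+00,  1.83831206e-01]), 'qvel': array([-0.00087851,  0.00104421,  0.00177872,  0.00087535, -0.00143379,
        0.00199647]), 'joint_torque': array([ 3.10074909e-03, -3.46894920e+01, -2.84755665e+01,  7.48280296e-02,
        2.23769573e-03,  9.52927303e-05]), 'tool_pos': array([0.49508174, 0.22857426, 0.04566373]), 'ee_rot': array([3.14158071e+00, 9.08544300e-05, 1.71559197e+00]), 'wrist_force': array([ 0.89355542,  1.17970417, -0.27184692]), 'wrist_torque': array([-0.06370764, -0.01600578,  0.02159042]), 'width': 0.03538911140382142}
```

View pics/t3.png

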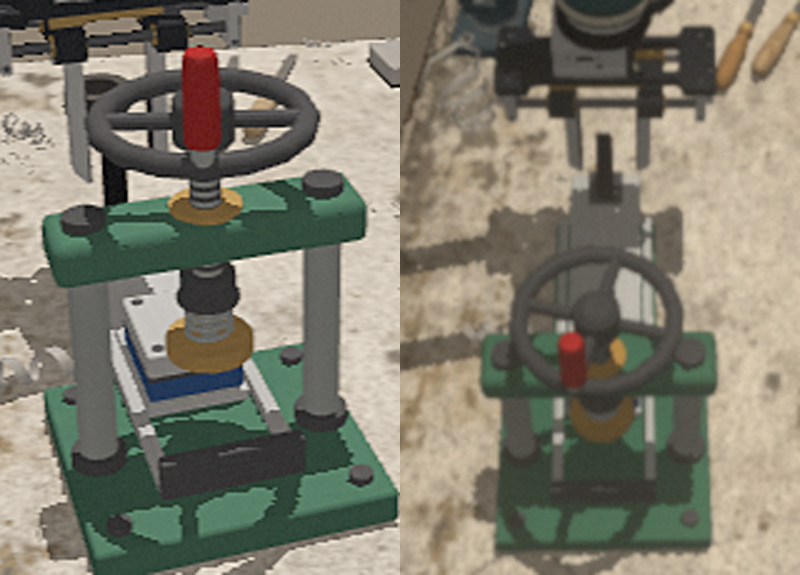

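View pics/w3.png

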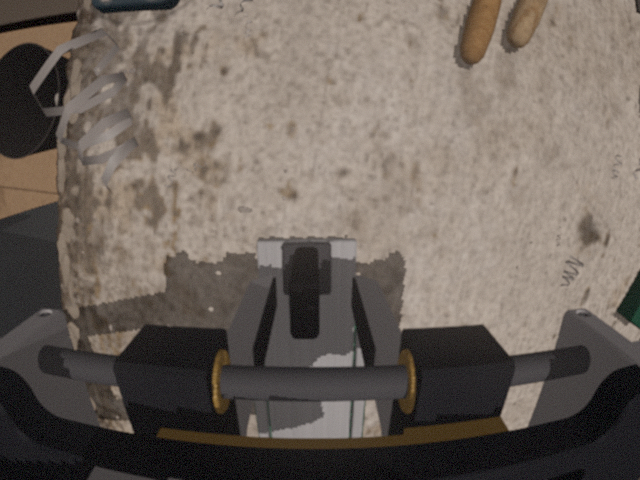

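>>> {"api": "arm_command", "payload": {"plan": [0,0,0,0,0,0,1,0,0,0,0,0,0,1,0,0,0,0,0,0,1,0,0,0,0,0,0,1]}}

```text
time: 4.82
tool_pos: [0.4934, 0.2285, 0.0456]
ee_rot: [-3.138, -0.0, 1.715]
wrist_force: [-4.8, -0.2, 3.8]
width: 0.0139
```

>>> {"api": "arm_command", "payload": {"plan": [-0.6,0,0,0,0,0,1,-1,0,0,0,0,0,1,-1,0,0,0,0,0,1,-1,0,0,0,0,0,1,-0.9,0,0,0,0,0,1,-0.5,0,0,0,0,0,1,0,0,0,0,0,0,1]}}

```text
time: 5.7
tool_pos: [0.5001, 0.1817, 0.0457]
ee_rot: [-3.138, -0.005, 1.717]
wrist_force: [-6.5, 5.8, 3.7]
width: 0.0137
```

>>> {"api": "arm_command", "payload": {"plan": [-0.4,0,0,0,0,0,1,-0.4,0,0,0,0,0,1,-0.3,0,0,0,0,0,1,-0.2,0,0,0,0,0,1]}}

```text
time: 6.2
tool_pos: [0.5019, 0.1697, 0.0457]
ee_rot: [-3.138, -0.007, 1.718]
wrist_force: [-7.0, 8.9, 3.7]
width: 0.0136
```

```bash
python3 snap.py 4
```

```text
{'time': 6.35, 'joint_positions': array([0.21414521, 0.11340086, 1.62071381, 0.00623391, 1.41039435,
       0.06617975]), 'qvel': array([ 0.00144497,  0.0001919 ,  0.00117536, -0.00173532,  0.00032675,
        0.00035781]), 'joint_torque': array([ -5.05074039, -31.85104251, -29.22266543,  -2.39805669,
        -1.60673596,   0.25157386]), 'tool_pos': array([0.50195771, 0.16943421, 0.04566559]), 'ee_rot': array([-3.13827279, -0.00594443,  1.71774728]), 'wrist_force': array([-5.98314251,  6.81375621,  4.18128977]), 'wrist_torque': array([1.00727087, 1.10260034, 0.26180786]), 'width': 0.013762742045164278}
```

View pics/t4.png

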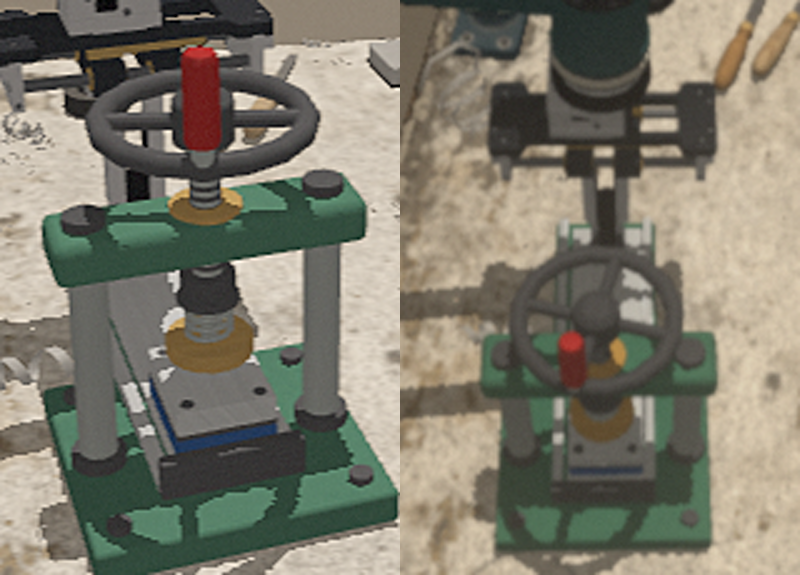

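The mould is close to the stop now, with a small gap left in the side view. I'll keep pushing in small steps until the force rises.

>>> {"api": "arm_command", "payload": {"plan": [-0.3,0,0,0,0,0,1,-0.3,0,0,0,0,0,1,-0.2,0,0,0,0,0,1]}}

```text
time: 6.72
tool_pos: [0.503, 0.1624, 0.0457]
ee_rot: [-3.138, -0.008, 1.718]
wrist_force: [-6.7, 12.0, 3.5]
width: 0.0141
```

>>> {"api": "arm_command", "payload": {"plan": [-0.2,0,0,0,0,0,1,-0.2,0,0,0,0,0,1,-0.2,0,0,0,0,0,1]}}

```text
time: 7.1
tool_pos: [0.5032, 0.1619, 0.0459]
ee_rot: [-3.139, -0.019, 1.719]
wrist_force: [-9.0, 22.7, 3.9]
width: 0.0137
```

>>> {"api": "arm_command", "payload": {"plan": [-0.3,0,0,0,0,0,1,-0.3,0,0,0,0,0,1]}}

```text
time: 7.35
tool_pos: [0.5035, 0.1602, 0.0464]
ee_rot: [-3.14, -0.027, 1.72]
wrist_force: [-10.3, 31.8, 4.7]
width: 0.0138
```

```bash
python3 snap.py 5
```

```text
{'time': 7.5, 'joint_positions': array([0.18202948, 0.10632619, 1.62704397, 0.0263119 , 1.40941919,
       0.02854804]), 'qvel': array([ 8.92832448e-04, -2.81437256e-05, -1.57563131e-03, -2.75560905e-03,
       -7.19003600e-04,  4.55918566e-05]), 'joint_torque': array([-16.55016661, -30.79489589, -28.2278502 ,  -9.82770681,
        -1.49903476,   0.13116237]), 'tool_pos': array([0.50347954, 0.1600583 , 0.04648608]), 'ee_rot': array([-3.13959985, -0.02591855,  1.72000843]), 'wrist_force': array([-9.79178851, 29.41070243,  4.33114185]), 'wrist_torque': array([5.18383408, 1.72170586, 0.18079747]), 'width': 0.013920592323966387}
```

View pics/t5.png

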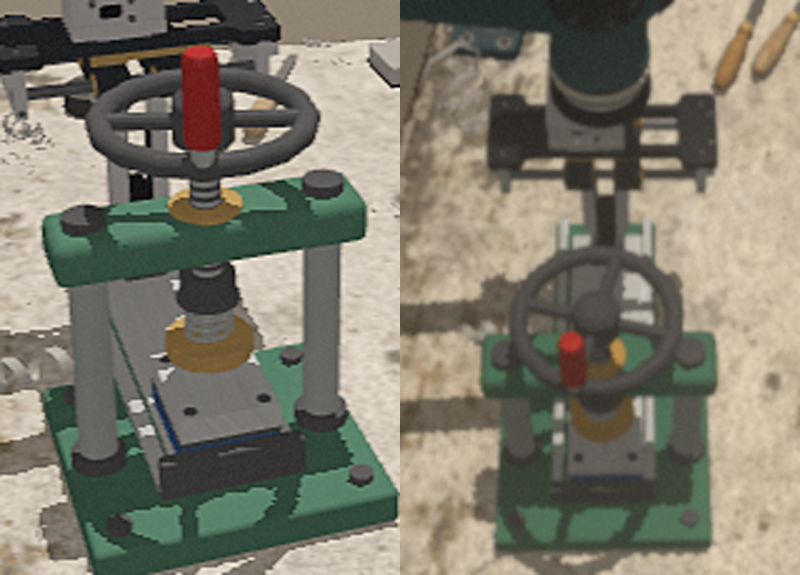

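>>> {"api": "arm_command", "payload": {"plan": [0.5,0,0,0,0,0,1,0.5,0,0,0,0,0,1,0,0,0,0,0,0,0.3,0,0,0,0,0,0,0.3,0,0,0,0,0,0,0.3]}}

```text
time: 8.12
tool_pos: [0.5062, 0.1558, 0.0457]
ee_rot: [3.141, 0.0, 1.715]
wrist_force: [-0.6, -0.6, 0.3]
width: 0.0405
```

```bash
python3 snap.py 6
```

```text
{'time': 8.275, 'joint_positions': array([ 1.92093444e-01,  1.10581062e-01,  1.62379269e+00, -2.60239502e-04,
        1.40680635e+00,  4.80289382e-02]), 'qvel': array([ 0.00212835, -0.0023324 ,  0.00018033,  0.00131251,  0.00250038,
       -0.0003532 ]), 'joint_torque': array([ 1.24735860e-02, -3.31532049e+01, -2.84168369e+01,  7.21329055e-02,
        7.64985569e-03, -3.36103431e-04]), 'tool_pos': array([0.5059624 , 0.15596858, 0.04567497]), 'ee_rot': array([3.14116826e+00, 2.36663057e-04, 1.71490322e+00]), 'wrist_force': array([ 0.27947507, -0.4650667 ,  0.29839589]), 'wrist_torque': array([-0.03890658, -0.07350581,  0.02265778]), 'width': 0.05248583299842801}
```

View pics/t6.png

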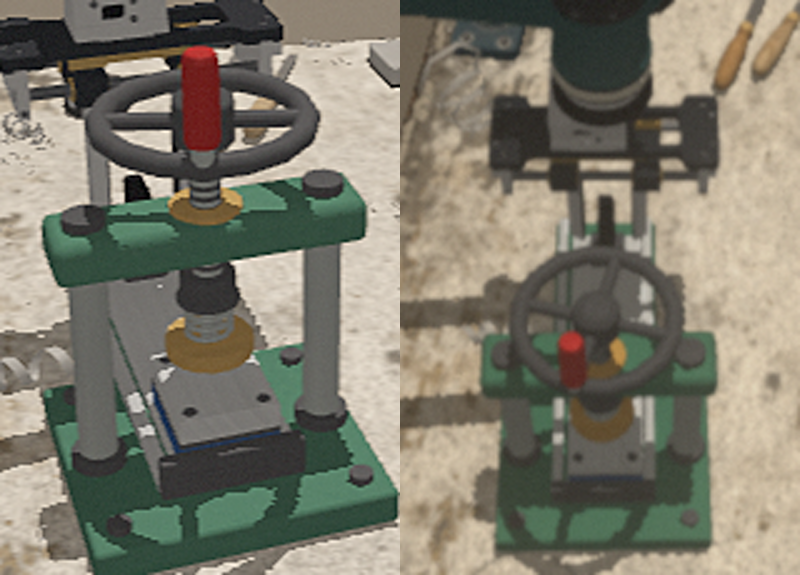

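View pics/w6.png

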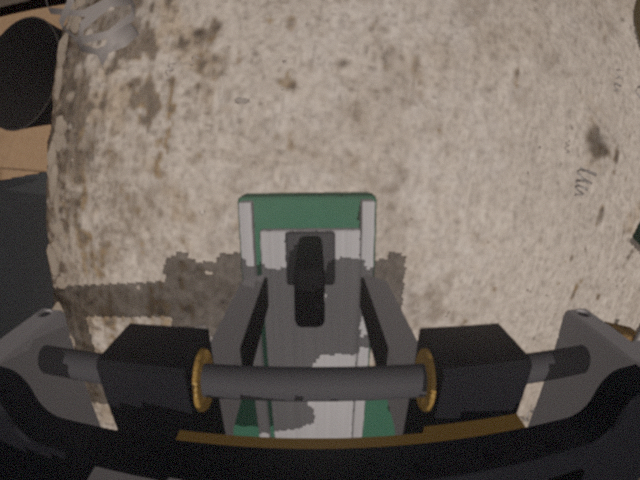

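>>> {"api": "arm_command", "payload": {"plan": [0,0,-5.4,0,0,0,0.3,0,0,-5.4,0,0,0,0.3,0,0,-5.4,0,0,0,0.3,0,0,-5.4,0,0,0,0.3,0,0,-5.4,0,0,0,0.3,0,0,-5.4,0,0,0,0.3,-5.7,-0.3,0,0,0,0,0.3,-5.7,-0.3,0,0,0,0,0.3]}}

```text
time: 9.28
tool_pos: [0.5167, 0.0418, 0.3708]
ee_rot: [3.139, 0.001, 1.718]
wrist_force: [0.6, -0.8, -0.3]
width: 0.0658
```

```bash
python3 - <<'E'
from pl import *
plan([((.5244,-.06,.36),1.716,2)],0.3)
E
python3 snap.py 7 >/dev/null; python3 -c "
from bench import robot; o=robot.get_obs();print(o['tool_pos'],o['ee_rot'])"
```

```text
9.275 [0.5167 0.0418 0.3708] [3.139e+00 1.000e-03 1.718e+00] F [ 0.6 -0.8 -0.3] w 0.0658
[-5.09, -0.36, 0.54, 0.1, 0, 0, 0.3, -5.09, -0.37, 0.54, 0.1, 0, 0, 0.3]
end [ 0.52435065 -0.05999354  0.36002876] [-3.14083890e+00  7.59894703e-04  1.71754056e+00]
[0.51640899 0.04036587 0.36946885] [-3.14140693e+00  1.33914608e-04  1.71061013e+00]
```

View pics/w7.png

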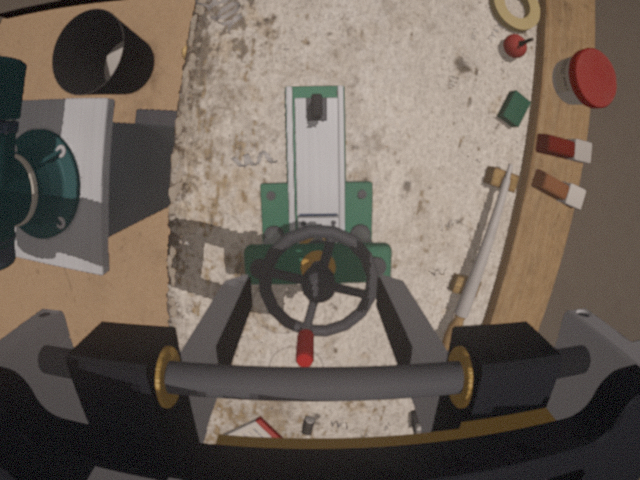

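View pics/side7.png

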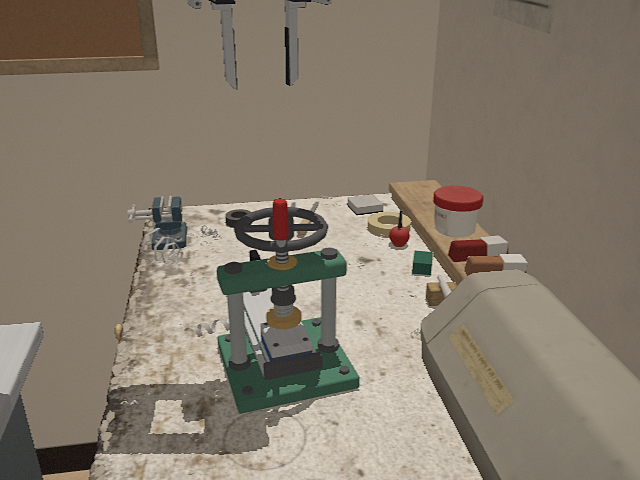

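```bash
python3 - <<'E'
from h import *
import pickle
C=pickle.load(open("C.pkl","rb"))
pos=np.array([.5164,.0405,.3697]);rpy=[3.1405,.0003,1.715]
print("knobtop",atz(304,362,.282,pos,rpy),"hub",atz(320,271,.238,pos,rpy),atz(318,280,.222,pos,rpy))
for dz in(.008,-.012,-.022): print(dz,proj(C["side"],pos-[0,0,dz]),proj(C["scene"],pos-[0,0,dz]))
E
python3 - <<'E'
import cv2
a=cv2.imread("pics/scene7.png"); cv2.imwrite("pics/s7z.png",cv2.resize(a[100:340,200:400],(500,600),interpolation=2))
E
```

```text
knobtop [ 0.52565635 -0.07786248  0.282     ] hub [ 0.52983077 -0.00277216  0.238     ] [ 0.53039335 -0.01823058  0.222     ]
0.008 [261.24352061 109.3668312 ] [285.41440546 196.46323825]
-0.012 [260.6184606   93.85323886] [284.95294108 188.41621171]
-0.022 [260.30077352  85.96844718] [284.71597649 184.28401771]
```

View pics/s7z.png

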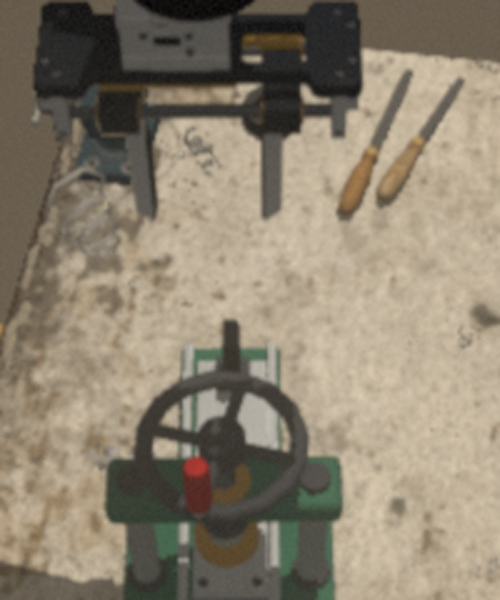

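>>> {"api": "arm_command", "payload": {"plan": [-6,-0.4,0,0,0,0,0.4,-6,-0.5,0,0,0,0,0.4,0,0,3.5,0,0,0,0.4,0,0,3.5,0,0,0,0.4,0,0,0,0,0,0,0.4]}}

```text
time: 10.05
tool_pos: [0.5232, -0.076, 0.2961]
ee_rot: [-3.135, -0.003, 1.717]
wrist_force: [-0.1, -0.1, 0.1]
width: 0.0564
```

```bash
python3 snap.py 8 |tail -1|cut -c1-60;  python3 - <<'E'
import cv2
a=cv2.imread("pics/scene8.png")[180:340,210:350];b=cv2.imread("pics/side8.png")[130:290,210:350]
cv2.imwrite("pics/s8z.png",cv2.hconcat([cv2.resize(b,(400,457),interpolation=2),cv2.resize(a,(400,457),interpolation=2)]))
E
```

```text
3.22702643e-02,  2.19346352e-03]), 'tool_pos': array
```

View pics/s8z.png

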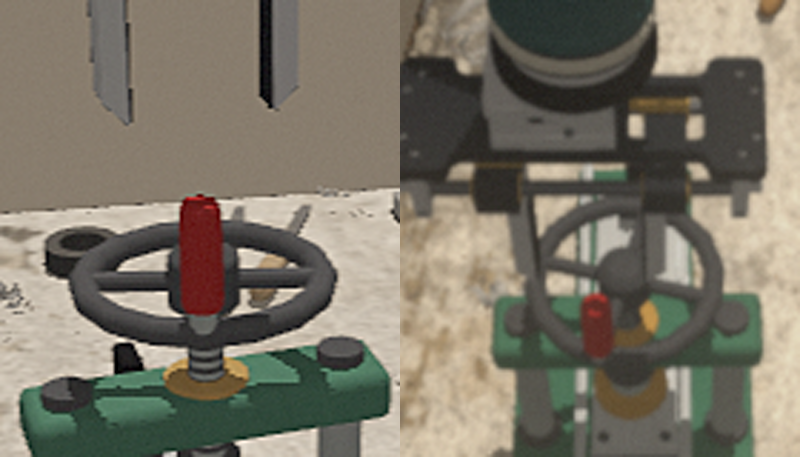

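View pics/w8.png

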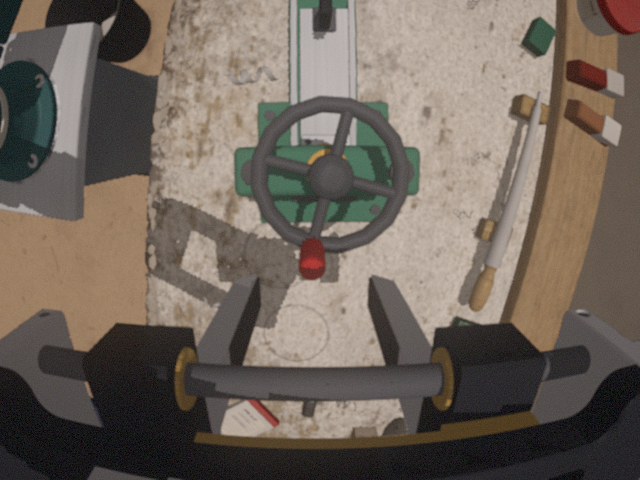

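```bash
python3 - <<'E'
from h import *
from bench import robot
import pickle
from scipy.optimize import least_squares
C=pickle.load(open("C.pkl","rb"))
def tri(a,b):
    r=least_squares(lambda P:np.r_[proj(C["side"],P)-a,proj(C["scene"],P)-b],[.52,-.08,.3]);return np.round(r.x,4),np.round(r.fun,1)
print("tip",tri((280,170.2),(276.5,274))); print("tipL",tri((255.5,172.7),(255.5,276.3)));print("tipR",tri((304.5,167.8),(297.5,273)))
print("knob",tri((280,200.5),(279,285)))
o=robot.get_obs();print(o["tool_pos"],o["ee_rot"],o["width"])
pos,rpy=o["tool_pos"],o["ee_rot"]
print("knob wrist",atz(313,245,.282,pos,rpy), atz(313,268,.282,pos,rpy),"hubtop",atz(332,175,.238,pos,rpy))
E
```

```text
tip (array([ 0.5245, -0.0824,  0.3213]), array([-1.4, -0.4,  1.8,  0.8]))
tipL (array([ 0.4951, -0.0929,  0.324 ]), array([-2.1, -0.5,  2.7,  1.1]))
tipR (array([ 0.5546, -0.0745,  0.3196]), array([-0.8, -0.2,  1. ,  0.4]))
knob (array([ 0.5246, -0.0782,  0.2822]), array([-0.8, -0.2,  1. ,  0.5]))
[ 0.52525468 -0.07665184  0.30174227] [3.13864629e+00 1.11663726e-03 1.71685100e+00] 0.05622924574116918
knob wrist [ 0.52407543 -0.06412673  0.282     ] [ 0.5262543  -0.07900467  0.282     ] hubtop [ 0.53177495 -0.02330441  0.238     ]
```

Seen from outside, the fingertips are at z≈0.321 and the knob top at 0.282, aligned in x and y within about 3 mm. I'll go down 6 cm, stay clear of the rim, and grip.

>>> {"api": "arm_command", "payload": {"plan": [0,0,2.5,0,0,0,0.5,0,0,2,0,0,0,0.5,0,0,1.5,0,0,0,0.5,0,0,0,0,0,0,0.6]}}

```text
time: 10.7
tool_pos: [0.5246, -0.0771, 0.2397]
ee_rot: [-3.141, -0.0, 1.716]
wrist_force: [0.9, -0.3, 0.1]
width: 0.0399
```

```bash
python3 snap.py 9 |tail -1|cut -c1-160;  python3 - <<'E'
import cv2
a=cv2.imread("pics/scene9.png")[180:340,210:350];b=cv2.imread("pics/side9.png")[130:290,210:350]
cv2.imwrite("pics/s9z.png",cv2.hconcat([cv2.resize(b,(400,457),interpolation=2),cv2.resize(a,(400,457),interpolation=2)]))
E
```

```text
3.89095210e-02,  3.15525913e-04]), 'tool_pos': array([ 0.525179  , -0.07739353,  0.24115709]), 'ee_rot': array([3.13933594e+00, 1.01966860e-03, 1.715774
```

View pics/s9z.png

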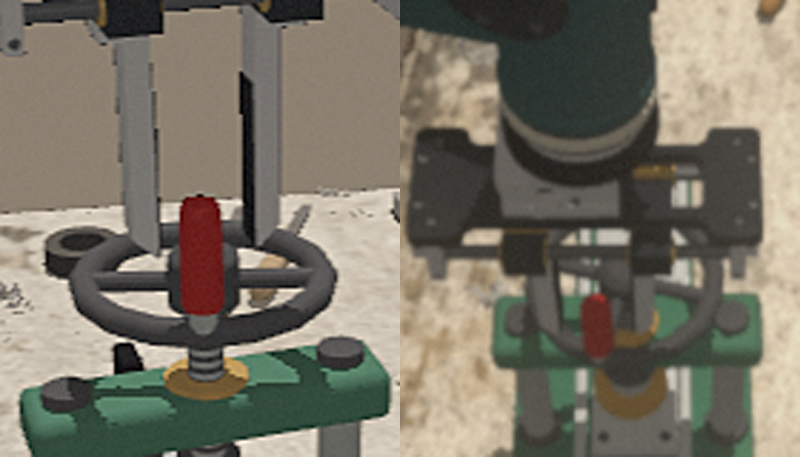

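View pics/w9.png

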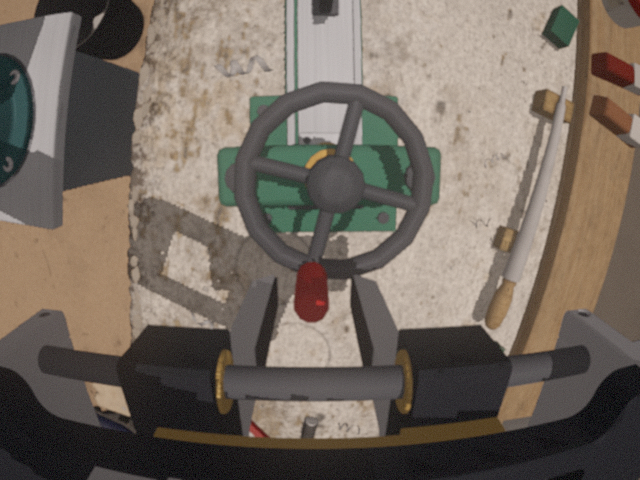

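>>> {"api": "arm_command", "payload": {"plan": [0,0,0.6,0,0,0,1,0,0,0,0,0,0,1,0,0,0,0,0,0,1,0,0,0,0,0,0,1]}}

```text
time: 11.35
tool_pos: [0.524, -0.0774, 0.2334]
ee_rot: [-3.14, -0.0, 1.715]
wrist_force: [-2.7, -0.8, -0.7]
width: 0.0173
```

```bash
python3 snap.py 10 |grep -A3 tool_pos;  python3 - <<'E'
import cv2
b=cv2.imread("pics/side10.png")
cv2.imwrite("pics/s10z.png",cv2.hconcat([cv2.resize(b[150:310,220:340],(450,600),interpolation=2),cv2.resize(b[280:360,250:296],(345,600),interpolation=2)]))
E
```

```text
-8.15365501e-01, -3.68901354e-03]), 'tool_pos': array([ 0.52399531, -0.07745889,  0.23347148]), 'ee_rot': array([-3.14019014e+00, -2.81109227e-05,  1.71533983e+00]), 'wrist_force': array([-3.25891757, -1.00144285, -0.4757979 ]), 'wrist_torque': array([-0.16287683,  0.43310971, -0.01739063]), 'width': 0.01746429572524612}
```

View pics/s10z.png

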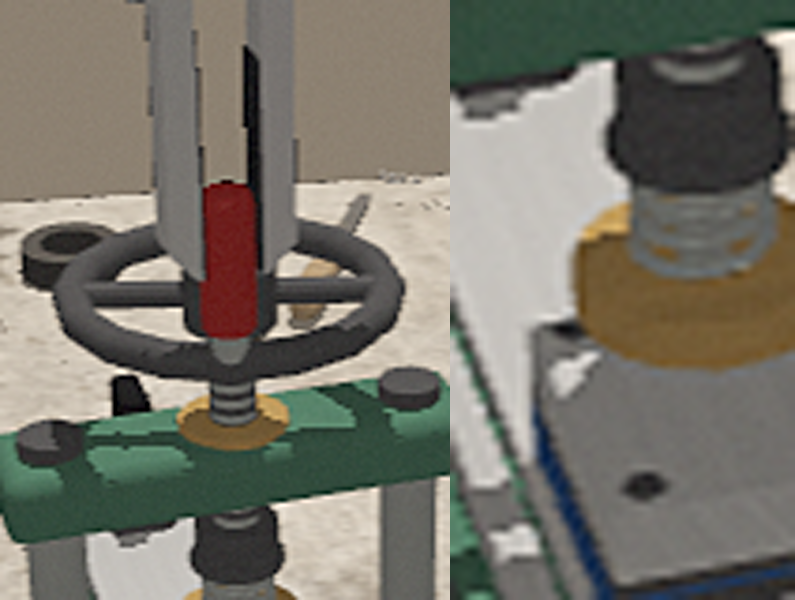

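```bash
python3 - <<'E'
from h import *
import pickle,cv2
C=pickle.load(open("C.pkl","rb"))
c=np.array([.5304,-.0268]);yaw=.1534
def W(x,y,z,c=c,yaw=yaw): 
    return np.array([c[0]+x*np.cos(yaw)-y*np.sin(yaw),c[1]+x*np.sin(yaw)+y*np.cos(yaw),z])
for n in C:
  print(n,[np.round(proj(C[n],W(x,-.035,.06)),1) for x in(-.029,.029)])
  for zf in(.066,.07,.074,.078,.082,.086):
    q=np.array([proj(C[n],W(.025*np.cos(t),.025*np.sin(t),zf)) for t in np.linspace(0,6.28,72)]); print(n,zf,"low",q[q[:,1].argmax()].round(1),"xr",q[:,0].min().round(1),q[:,0].max().round(1))
a=cv2.imread("pics/side10.png")[310:375,245:325];b=cv2.imread("pics/scene10.png")[300:375,245:335]
cv2.imwrite("pics/f10.png",cv2.vconcat([cv2.resize(a,(400,325),interpolation=2),cv2.resize(b,(400,275),interpolation=2)]))
E
```

```text
scene [array([277.2, 337.5]), array([307.3, 337.1])]
scene 0.066 low [291.9 331.3] xr 279.5 305.1
scene 0.07 low [291.8 330.3] xr 279.4 305.0
scene 0.074 low [291.8 329.4] xr 279.3 305.0
scene 0.078 low [291.7 328.5] xr 279.2 305.0
scene 0.082 low [291.7 327.5] xr 279.1 305.0
scene 0.086 low [291.6 326.6] xr 279.0 305.0
side [array([269.8, 350.9]), array([310.9, 343. ])]
side 0.066 low [283.2 339.7] xr 265.7 301.4
side 0.07 low [283.1 337.3] xr 265.6 301.4
side 0.074 low [283.  334.8] xr 265.5 301.3
side 0.078 low [283.  332.4] xr 265.4 301.3
side 0.082 low [282.9 329.9] xr 265.3 301.3
side 0.086 low [282.8 327.4] xr 265.2 301.2
```

View pics/f10.png

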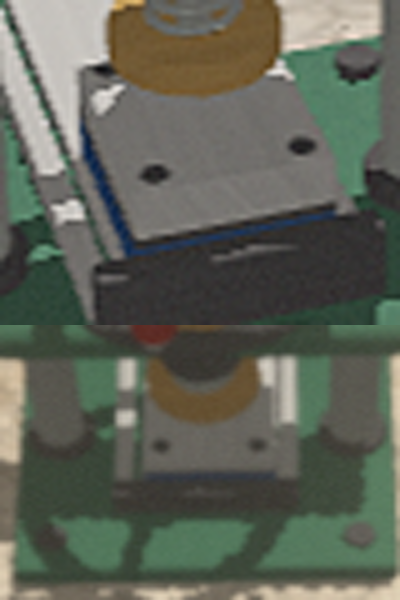

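```bash
cat > wind.py <<'E'
import sys
from pl import *
from bench import robot
def rows(c,a0,degs,off=(0,0),zoff=0,yaw=1.7155):
    # commanded knob pts from angle a0 (deg list of increments, clockwise +), returns tool rows
    a=np.radians(a0); p=np.array([np.cos(a),np.sin(a)])*.055; out=[]
    X=np.array([np.cos(yaw),np.sin(yaw)]);Y=np.array([np.sin(yaw),-np.cos(yaw)])
    for d in degs:
        a-=np.radians(d); q=np.array([np.cos(a),np.sin(a)])*.055
        m=q-p; out.append([round(m@X*100,2),round(m@Y*100,2),round(2.4*d/360,2),0,0,0,1]); p=q
    print(", ".join(f"{v:g}" for r in out for v in r))
E
python3 - <<'E'
from wind import *
rows((.5298,-.0223),np.degrees(-1.675),[10,15,20,20])
E
```

```text
0.32, -0.91, 0.07, 0, 0, 0, 1, 0.76, -1.22, 0.1, 0, 0, 0, 1, 1.45, -1.25, 0.13, 0, 0, 0, 1, 1.79, -0.68, 0.13, 0, 0, 0, 1
```

>>> {"api": "arm_command", "payload": {"plan": [0.3,-0.9,0.1,0,0,0,1,0.8,-1.2,0.1,0,0,0,1,1.4,-1.3,0.1,0,0,0,1,1.8,-0.7,0.1,0,0,0,1,0,0,0,0,0,0,1]}}

```text
time: 12.12
tool_pos: [0.4772, -0.0394, 0.2291]
ee_rot: [3.141, -0.002, 1.717]
wrist_force: [1.7, 2.0, -3.2]
width: 0.0172
```

```bash
python3 snap.py 11 |grep -A3 tool_pos;python3 -c "
import numpy as np;from bench import robot
d=robot.get_obs()['tool_pos'][:2]-np.array([.5298,-.0223]);print(np.hypot(*d),np.degrees(np.arctan2(d[1],d[0])))"
```

```text
-1.63702914e-01, -1.06282139e-03]), 'tool_pos': array([ 0.47719247, -0.03945808,  0.22905967]), 'ee_rot': array([-3.14023617e+00, -3.07847237e-03,  1.71675374e+00]), 'wrist_force': array([-0.44126466,  3.84222161, -3.61915171]), 'wrist_torque': array([ 0.74575763, -0.19503834,  0.03564925]), 'width': 0.01700998491092344}
0.055334905366307 -161.93612967846136
```

View pics/t11.png

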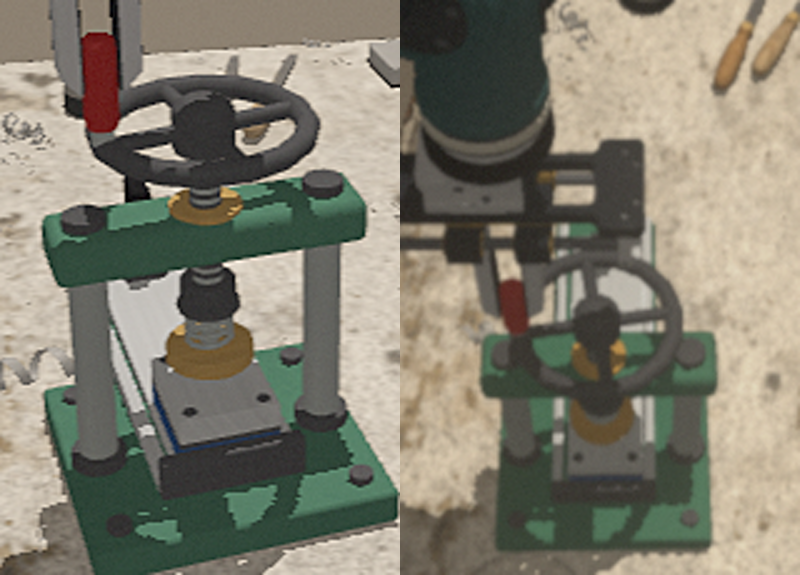

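```bash
python3 - <<'E'
from wind import *
rows(0,-161,[10,20,20,20,20,20,10])
E
```

```text
0.95, -0.1, 0.07, 0, 0, 0, 1, 1.89, 0.31, 0.13, 0, 0, 0, 1, 1.67, 0.93, 0.13, 0, 0, 0, 1, 1.25, 1.45, 0.13, 0, 0, 0, 1, 0.68, 1.79, 0.13, 0, 0, 0, 1, 0.02, 1.91, 0.13, 0, 0, 0, 1, -0.24, 0.93, 0.07, 0, 0, 0, 1
```

>>> {"api": "arm_command", "payload": {"plan": [1,-0.1,0.1,0,0,0,1,1.9,0.3,0.2,0,0,0,1,1.7,0.9,0.1,0,0,0,1,1.3,1.4,0.1,0,0,0,1,0.7,1.8,0.2,0,0,0,1,0,1.9,0.1,0,0,0,1,-0.2,0.9,0.1,0,0,0,1,0,0,0,0,0,0,1]}}

```text
time: 13.28
tool_pos: [0.5393, 0.0316, 0.2212]
ee_rot: [3.141, 0.003, 1.714]
wrist_force: [-0.4, -5.7, 0.3]
width: 0.0172
```

```bash
python3 snap.py 12 |grep -A3 tool_pos;python3 -c "
import numpy as np;from bench import robot
d=robot.get_obs()['tool_pos'][:2]-np.array([.5298,-.0223]);print(np.hypot(*d),np.degrees(np.arctan2(d[1],d[0])))"
```

```text
3.24277505e-01,  5.53049049e-04]), 'tool_pos': array([0.53926938, 0.03157024, 0.22116303]), 'ee_rot': array([3.13991839e+00, 2.65523533e-03, 1.71423592e+00]), 'wrist_force': array([ 1.17160901, -6.11917421, -0.54093181]), 'wrist_torque': array([-1.02840839, -0.1993065 , -0.0112918 ]), 'width': 0.017065655141621276}
0.05469617658950412 80.0303237467254
```

View pics/t12.png

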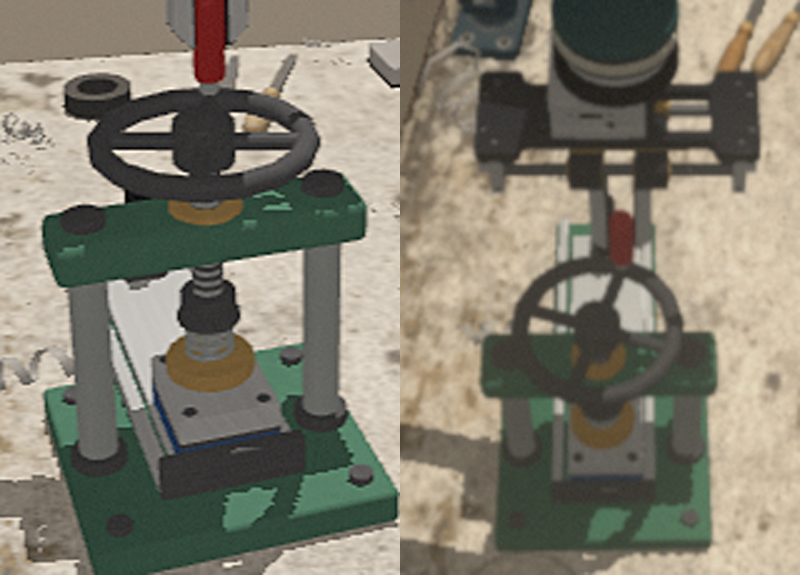

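```bash
cat > trk.py <<'E'
import cv2,sys,numpy as np
def low(img,cols,r0,r1,thr=25):
    a=cv2.GaussianBlur(img.astype(float),(3,3),0.7); d=a[:,:,2]-a[:,:,0]  # BGR: R-B
    out=[]
    for c in cols:
        p=d[r0:r1,c]; i=np.where(p>thr)[0]
        if len(i)==0: out.append(np.nan);continue
        # lowest edge of longest run: last idx
        k=i[-1]; 
        out.append(r0+k+(p[k]-thr)/(p[k]-p[k+1]) if k+1<len(p) else np.nan)
    return np.array(out)
def dark(img,cols,r0,r1):
    # collar bottom: gradient dark->bright below the collar
    g=cv2.GaussianBlur(cv2.cvtColor(img,cv2.COLOR_BGR2GRAY).astype(float),(3,3),0.7)
    out=[]
    for c in cols:
        p=g[r0:r1,c]; k=np.argmax(np.diff(p)); 
        out.append(r0+k)
    return np.array(out)
if __name__=="__main__":
    for t in sys.argv[1:]:
        im=cv2.imread(f"pics/side{t}.png"); l=low(im,range(272,297),305,352)
        sc=cv2.imread(f"pics/scene{t}.png"); m=low(sc,range(284,300),312,345)
        print(t,"side low",np.round(np.nanmean(l),2),"max",np.round(np.nanmax(l),2),np.round(l[::6],1)," scene",np.round(np.nanmean(m),2),np.round(m[::4],1))
E
python3 trk.py 5 6 7 10 11 12
```

```text
5 side low 328.27 max 329.38 [327.1 328.9 329.4 328.4 325.9]  scene 325.72 [325.2 326.5 326.6 325.3]
6 side low 328.27 max 329.37 [327.1 328.8 329.4 328.3 325.9]  scene 325.7 [325.2 326.5 326.5 325.3]
7 side low 328.24 max 329.35 [327.1 328.8 329.3 328.3 325.9]  scene 325.59 [325.  326.4 326.4 325.2]
10 side low 328.23 max 329.36 [327.1 328.8 329.2 328.3 325.9]  scene 325.79 [325.2 326.6 326.7 325.4]
11 side low 330.92 max 331.73 [329.8 331.6 331.7 331.1 328.6]  scene 326.77 [326.2 327.6 327.6 326.3]
12 side low 335.74 max 336.73 [334.3 336.3 336.7 335.7 333.5]  scene 328.55 [327.9 329.2 329.3 328.3]
```

```bash
python3 - <<'E'
from wind import *
rows(0,79,[10,20,20,20,20])
E
```

```text
-0.39, 0.87, 0.07, 0, 0, 0, 1, -1.21, 1.48, 0.13, 0, 0, 0, 1, -1.64, 0.98, 0.13, 0, 0, 0, 1, -1.88, 0.35, 0.13, 0, 0, 0, 1, -1.89, -0.31, 0.13, 0, 0, 0, 1
```

>>> {"api": "arm_command", "payload": {"plan": [-0.4,0.9,0.1,0,0,0,1,-1.2,1.5,0.1,0,0,0,1,-1.6,1,0.1,0,0,0,1,-1.9,0.3,0.2,0,0,0,1,-1.9,-0.3,0.1,0,0,0,1,0,0,0,0,0,0,1]}}

```text
time: 14.18
tool_pos: [0.5839, -0.0316, 0.2153]
ee_rot: [3.137, -0.0, 1.715]
wrist_force: [3.0, -0.2, -1.0]
width: 0.0173
```

```bash
cat > st.sh <<'E'
python3 snap.py $1 >/dev/null; python3 trk.py 10 12 $1
python3 -c "
import numpy as np;from bench import robot
o=robot.get_obs();d=o['tool_pos'][:2]-np.array([.5298,-.0223]);print(o['time'],o['tool_pos'],o['wrist_force'],o['wrist_torque'],np.hypot(*d),np.degrees(np.arctan2(d[1],d[0])))"
E
bash st.sh 13
```

```text
10 side low 328.23 max 329.36 [327.1 328.8 329.2 328.3 325.9]  scene 325.79 [325.2 326.6 326.7 325.4]
12 side low 335.74 max 336.73 [334.3 336.3 336.7 335.7 333.5]  scene 328.55 [327.9 329.2 329.3 328.3]
13 side low 339.35 max 340.39 [337.9 339.8 340.4 339.5 337. ]  scene 330.09 [329.3 330.7 330.9 329.8]
14.325 [ 0.58383922 -0.03159357  0.21526001] [ 4.55523883 -1.86602617 -1.31816317] [-0.47171576 -1.09636275  0.00846547] 0.05483254519977412 -9.758167946911708
```

View pics/t13.png

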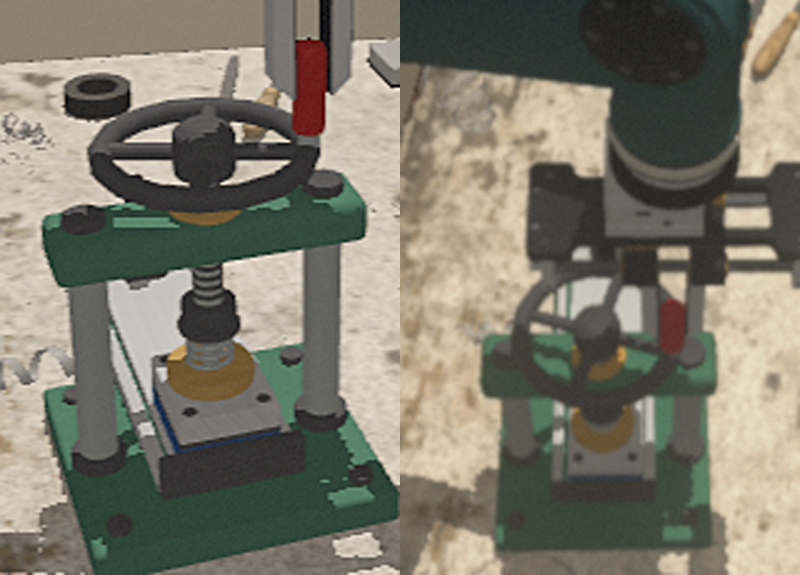

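```bash
python3 - <<'E'
from wind import *
rows(0,-10,[15,15,15,15,15,15,15,15])
E
```

```text
-1.29, -0.62, 0.1, 0, 0, 0, 1, -1.09, -0.94, 0.1, 0, 0, 0, 1, -0.81, -1.19, 0.1, 0, 0, 0, 1, -0.47, -1.36, 0.1, 0, 0, 0, 1, -0.11, -1.43, 0.1, 0, 0, 0, 1, 0.27, -1.41, 0.1, 0, 0, 0, 1, 0.62, -1.29, 0.1, 0, 0, 0, 1, 0.94, -1.09, 0.1, 0, 0, 0, 1
```

>>> {"api": "arm_command", "payload": {"plan": [-1.4,-0.4,0.1,0,0,0,1,-1.3,-0.7,0.1,0,0,0,1,0,0,0,0,0,0,1]}}

```text
time: 14.7
tool_pos: [0.5726, -0.0574, 0.2132]
ee_rot: [-3.137, -0.005, 1.717]
wrist_force: [-5.3, 3.3, 2.6]
width: 0.0171
```

```bash
bash st.sh 14
```

```text
10 side low 328.23 max 329.36 [327.1 328.8 329.2 328.3 325.9]  scene 325.79 [325.2 326.6 326.7 325.4]
12 side low 335.74 max 336.73 [334.3 336.3 336.7 335.7 333.5]  scene 328.55 [327.9 329.2 329.3 328.3]
14 side low 340.39 max 341.37 [338.9 340.8 341.4 340.5 338. ]  scene 330.45 [329.8 331.1 331.2 330.1]
14.85 [ 0.57260783 -0.05736794  0.2132126 ] [-5.23899104  3.22824332  3.46117762] [ 0.56972529  0.80889207 -0.03668833] 0.05533779101814913 -39.32414297730876
```

>>> {"api": "arm_command", "payload": {"plan": [-0.8,-1.2,0.1,0,0,0,1,0,0,0,0,0,0,1]}}

```text
time: 15.1
tool_pos: [0.563, -0.0667, 0.2123]
ee_rot: [-3.14, -0.005, 1.718]
wrist_force: [-1.4, 4.1, 2.3]
width: 0.0172
```

```bash
bash st.sh 15
```

```text
10 side low 328.23 max 329.36 [327.1 328.8 329.2 328.3 325.9]  scene 325.79 [325.2 326.6 326.7 325.4]
12 side low 335.74 max 336.73 [334.3 336.3 336.7 335.7 333.5]  scene 328.55 [327.9 329.2 329.3 328.3]
15 side low 340.39 max 341.39 [338.9 340.9 341.3 340.5 338. ]  scene 330.43 [329.8 331.1 331.2 330.1]
15.25 [ 0.5630054  -0.06668387  0.21234316] [-2.72159312  4.3641962   2.16148389] [ 0.85125571  0.39569214 -0.01210164] 0.055430378633249226 -53.19832201492441
```

Contact was at a wheel angle of about −36°: the foot's image stopped moving while the wheel went on turning. I'm aiming for about −126°.

>>> {"api": "arm_command", "payload": {"plan": [-0.5,-1.4,0.1,0,0,0,1,-0.1,-1.4,0.1,0,0,0,1,0.3,-1.4,0.1,0,0,0,1,0.6,-1.3,0.1,0,0,0,1,0,0,0,0,0,0,1]}}

```text
time: 15.88
tool_pos: [0.5095, -0.074, 0.2084]
ee_rot: [3.141, 0.0, 1.716]
wrist_force: [0.6, 0.3, 2.6]
width: 0.0173
```

```bash
bash st.sh 16
```

```text
10 side low 328.23 max 329.36 [327.1 328.8 329.2 328.3 325.9]  scene 325.79 [325.2 326.6 326.7 325.4]
12 side low 335.74 max 336.73 [334.3 336.3 336.7 335.7 333.5]  scene 328.55 [327.9 329.2 329.3 328.3]
16 side low 340.39 max 341.38 [338.9 340.8 341.4 340.5 338. ]  scene 330.35 [329.7 331.  331.1 330. ]
16.025 [ 0.50956825 -0.07398874  0.20838484] [-1.96602739  1.35869697  3.56115392] [ 0.09080146  0.16043726 -0.02225936] 0.05550720250238818 -111.37612414867044
```

View pics/t16.png

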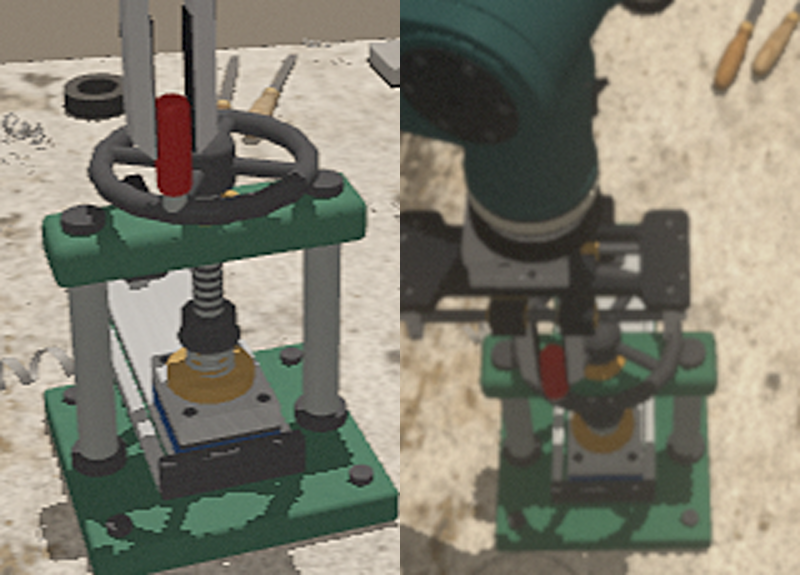

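>>> {"api": "arm_command", "payload": {"plan": [0.8,-1.1,0.1,0,0,0,1,0,0,0,0,0,0,1,0,0,0,0,0,0,1]}}

```text
time: 16.4
tool_pos: [0.4987, -0.0682, 0.2075]
ee_rot: [3.14, 0.001, 1.716]
wrist_force: [2.1, -1.2, 5.7]
width: 0.0171
```

```bash
bash st.sh 17
```

```text
10 side low 328.23 max 329.36 [327.1 328.8 329.2 328.3 325.9]  scene 325.79 [325.2 326.6 326.7 325.4]
12 side low 335.74 max 336.73 [334.3 336.3 336.7 335.7 333.5]  scene 328.55 [327.9 329.2 329.3 328.3]
17 side low 340.4 max 341.38 [338.9 340.9 341.4 340.5 338. ]  scene 330.35 [329.7 330.9 331.1 330. ]
16.55 [ 0.49865984 -0.06822416  0.20752299] [ 2.08674507 -0.31157708  5.15159132] [-0.09961815 -0.45959191 -0.00202046] 0.055486381708149804 -124.14032890915327
```

The squeeze is now about 5.9 mm, so I'll release and lift away.

>>> {"api": "arm_command", "payload": {"plan": [0,0,0,0,0,0,0.6,0,0,0,0,0,0,0.6,0,0,0,0,0,0,0.6,0,0,-1.5,0,0,0,0.6,0,0,-4,0,0,0,0.6,0,0,-4,0,0,0,0.6,0,0,-4,0,0,0,0.6,2,0,-2,0,0,0,0.6]}}

```text
time: 17.55
tool_pos: [0.4955, -0.0489, 0.3653]
ee_rot: [3.137, 0.002, 1.714]
wrist_force: [-0.3, 1.1, 0.3]
width: 0.0375
```

>>> {"api": "arm_command", "payload": {"plan": [5,0,0,0,0,0,0.6,5,0,0,0,0,0,0.6,5,0,0,0,0,0,0.6,0,0,0,0,0,0,0.6,0,0,0,0,0,0,0.6,0,0,0,0,0,0,0.6]}}

```text
time: 18.3
tool_pos: [0.4737, 0.099, 0.3618]
ee_rot: [3.141, 0.0, 1.714]
wrist_force: [-0.5, -1.0, -0.2]
width: 0.0376
```

```bash
bash st.sh 18
```

```text
10 side low 328.23 max 329.36 [327.1 328.8 329.2 328.3 325.9]  scene 325.79 [325.2 326.6 326.7 325.4]
12 side low 335.74 max 336.73 [334.3 336.3 336.7 335.7 333.5]  scene 328.55 [327.9 329.2 329.3 328.3]
18 side low 340.37 max 341.36 [338.9 340.8 341.3 340.5 338. ]  scene 330.13 [329.5 330.7 330.9 329.8]
18.45 [0.47363537 0.09907784 0.36161572] [-0.56672906  0.29337756  0.53753856] [-0.03959622 -0.0510943  -0.04039345] 0.1337424581222858 114.83118878326815
```

View pics/t18.png

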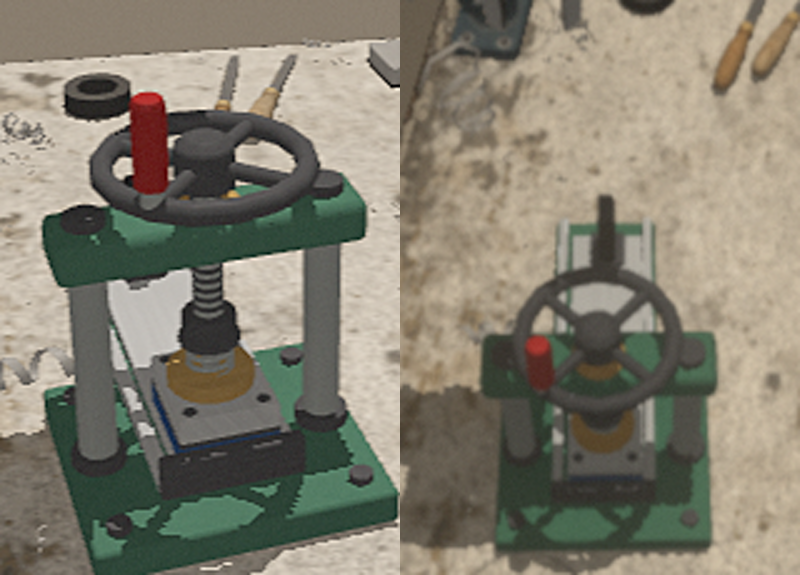

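The picture shows the robot clear of everything, the mould still against the stop, the foot on it, and the wheel where it was left. I'm handing the job in.

```bash
python3 -c "
from bench import close_job; print(close_job())"
```

```text
the job is handed in; nothing more can be done
None
```

The mould is home against the stop and clamped, and the job was handed in at about 18.5 s of the 64 s allowed. No verdict was reported.

**Sliding the mould:** I pinched it by the tab and slid it about 67 mm, until it stopped and the push reached 23–32 N. After I let go, the pictures show it still against the stop.

**Clamping:** I wound the knob clockwise and watched the foot in the side camera. The foot stopped moving in the picture at a wheel angle of about −36°. I wound on to about −124°, which is roughly 88° past contact, or about 5.9 mm of squeeze. The knob dropped about 6.0 mm over the same stretch, which agrees.

**Last checks:** After release the foot's edge in the side image had not moved (340.37 px, against 340.40 px while clamped). The wheel looked as I had left it, the wrist force was near zero, and the gripper was well clear of the press.

**What disagreed:**
- **Fingertip height:** All three cameras showed the fingertips about 28 mm further back than the stated tool geometry. I set the grip heights from the pictures, and both grips held.
- **Wrist camera against the fixed cameras:** They differed by 2–8 mm along y. This had no effect, because I found the stop by contact and the clamping point by tracking the foot.

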